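# Load, close and start the blow-off box

## Robot

A 6-joint arm with a two-finger parallel gripper is mounted at the origin on the work surface. World frame = base frame: x ahead of the robot, y to its left, z up, the work surface at z = 0. Lengths are in m, angles in degrees, forces in N, time in s.
With the tool pointing down it reaches from about 0.25 to 0.725 m from the base axis. Payload 9.7 kg.
Tool frame: the origin (TCP) lies on the centre line of the jaws, within the pads' length; the fingertips stand tip_extent ahead of it and the grasp point (between the pads) lies 3 mm ahead of it (tip_extent is the distance from the TCP to the fingertips, in m); z points along the fingers, y is the line along which they close (so a half turn about z gives the same grasp; the last joint's range is limited). The gripper opens to 85 mm and grips with 20 to 120 N. Pads are 22 mm wide; open, the fingers measure 114 mm over their backs; the gripper's body (76 mm by 85 mm) begins 54 mm behind the grasp point. The pads swing forward as they close: fully open they stand 13 mm farther back than shut.
Start: joints at [67.036, 4.979, 10.078, 95.1, 0, 90], TCP at [0.215, 0.506, 0.229] pointing down, gripper open.
Joint ranges: [-179.16, 179.16], [-48.56, 103.87], [-65.8, 70.77], [-126.05, 130.52], [-82.76, 87.17], [-180, 180]. Speed limits (degrees/s): [127.2, 127.2, 147.25, 180, 180, 180].

## Interface

Orientations are given as [roll, pitch, yaw] about the fixed x, y, z axes, in that order (R = Rz(yaw) Ry(pitch) Rx(roll)).
In Python, from workcell import * gives the robot as it stands.
- The arm moves only by the tool servo_tool, never from a script. Its argument "rows" is a list of rows, each an object with "offset": the shift along the tool's x, y, z as a fraction of full scale, a list of three; "yaw": the turn about the tool's z as a fraction of full scale; "claw": the closure, from 0 (fully open) to 1 (shut). A call has 1 to 12 rows; each row is the pose to reach, as a shift and turn from the pose commanded when the call began, along the tool's axes at that moment, turning the shorter way round; what a row does not reach only later rows make up. Full scale, the value 1, is 0.1 m for a shift and pi rad for a turn. A row lasts 1/8 s, in which the tool goes at most 62.5 mm and 10.7 degrees, less where a joint would pass 70% of its speed; a pose out of reach is approached as far as the arm can. A call with a number of a shift or a turn outside -1 to 1 is refused whole. A call with a gripper value outside its range is refused whole. The fingers move at their own pace and stop on an object; "squeeze" is the grip in N (left out, the last holds). Time passes only in rows, so rows that repeat a pose let the fingers close. It gives the time, the measured TCP pose, the force, the opening and the grip force at its end, in the units of the state.
- get_obs(): the state, without advancing time (a new reading comes with each control period).
- camera(name): name is "side" or "top" or "wrist"; returns (picture, depth): 400x640x3 uint8, red, green, blue; 400x640 float32, m along the optical axis (not along the pixel's ray), 0 where there is no reading.
- camera_info(name): a dict with "fx", "fy", "cx", "cy" (pixels), "cam_to_world" (4x4, takes a point from camera to world coordinates); the wrist camera has in their place "hand_eye" (4x4, takes a point from camera to tool coordinates, whose origin is the TCP and whose axes are the flange's). Camera axes: x right, y up, looking along -z (the intrinsics and any distortion apply to the point x, -y, -z); pixel columns grow to the right and rows downward; lengths in m; the calibration is good to about 2 mm. A picture is of the moment at which its call begins: read the wrist's pose just before it. camera_info takes no time and is no camera call.
- job_done(): hands the job in; it is judged then, once.
The state is a dict: "time": time; "q": joint angles; "qd": joint speeds; "joint_efforts": joint torques, N m; "ee_pos": TCP position; "tcp_rot": TCP orientation; "wrist_force": force on the tool from outside, world axes, zero at the start; "torque": the same for the moment, N m; "opening": finger opening in m; "grasp_force": force on a finger pad.
Only numpy, scipy, OpenCV 4.12 (cv2) and the standard library are available. Lean on these libraries where they do the work, as an engineer would, in place of code of your own. Each camera call takes 0.05 s, during which the arm holds its last target. There are 200 camera calls.

## Task

Take the leftover narrow-flange hub out of the blow-off box and put it in the blue tray, then load every wide-flange hub from the bench into the box's chamber, leaving the other narrow hubs and the screwdriver where they are. With everything loaded, shut the lid fully, then swing the red clamp arm fully down over it, and then turn the black timer knob clockwise until it clicks past its detent and stays there.

Things in the scene. Friction and masses are not known exactly. Their poses are not given: they have to be found in the camera images.
- wide0: Wide-flange aluminium flange hub: square flange 72 x 72 mm, 12 mm thick, with a round barrel 36 mm in diameter standing up from its middle, 60 mm high overall. Origin: centre of the flange's underside; z runs up along the barrel, x and y along the flange's sides. Starts standing on the bench to the robot's right; may be absent.
- wide1: Wide-flange aluminium flange hub: square flange 72 x 72 mm, 12 mm thick, with a round barrel 36 mm in diameter standing up from its middle, 60 mm high overall. Origin: centre of the flange's underside; z runs up along the barrel, x and y along the flange's sides. Starts standing on the bench to the robot's right; may be absent.
- wide2: Wide-flange aluminium flange hub: square flange 72 x 72 mm, 12 mm thick, with a round barrel 36 mm in diameter standing up from its middle, 60 mm high overall. Origin: centre of the flange's underside; z runs up along the barrel, x and y along the flange's sides. Starts standing on the bench to the robot's right; may be absent.
- wide3: Wide-flange aluminium flange hub: square flange 72 x 72 mm, 12 mm thick, with a round barrel 36 mm in diameter standing up from its middle, 60 mm high overall. Origin: centre of the flange's underside; z runs up along the barrel, x and y along the flange's sides. Starts standing on the bench to the robot's right; may be absent.
- narrow0: Narrow-flange aluminium flange hub: square flange 52 x 52 mm, 12 mm thick, with a round barrel 36 mm in diameter standing up from its middle, 60 mm high overall. Origin: centre of the flange's underside; z runs up along the barrel, x and y along the flange's sides. Bystander standing among the wide ones on the bench; not to be loaded or moved.
- narrow1: Narrow-flange aluminium flange hub: square flange 52 x 52 mm, 12 mm thick, with a round barrel 36 mm in diameter standing up from its middle, 60 mm high overall. Origin: centre of the flange's underside; z runs up along the barrel, x and y along the flange's sides. Bystander standing among the wide ones on the bench; not to be loaded or moved.
- stray: Narrow-flange aluminium flange hub: square flange 52 x 52 mm, 12 mm thick, with a round barrel 36 mm in diameter standing up from its middle, 60 mm high overall. Origin: centre of the flange's underside; z runs up along the barrel, x and y along the flange's sides. The one left standing in the chamber of the blow-off box from the last batch.
- blowbox: Blow-off box, fixed to the bench but differently placed each time: blue chamber, outside 220 x 220 mm and 92 mm high, open at the top; origin under the chamber's centre, x and y along its sides. A grey control deck, 70 mm high and 200 mm wide, adjoins its -x side (x -205 to -110 mm).
- chamber (a point): Centre of the chamber's floor (12 mm above the bench), axes as the box. The chamber is 200 x 200 mm inside (x and y from -100 to 100 mm) with walls 10 mm thick rising 80 mm above this floor; it takes four wide hubs two by two.
- lid (a joint): Angle of the clear, aluminium-framed lid: 0 is shut flat on the chamber, about 1.7 standing open. Stiff hinge along the chamber's +y rim: it stays where it is left; a push of about 4 N at its free edge moves it.
- lid_hinge (a point): Middle of the lid's hinge line (line parallel to the box's x), on the +y rim, 98 mm above the bench.
- lid_edge (a point): Middle of the lid's free edge, on its outer (upper when shut) face, 222 mm from the hinge; when open it stands about 315 mm above the bench. The lid is 220 mm wide along x and 8 mm thick. Its black bow handle stands 28 mm (10 mm bar) off the outer face, 22 mm inside this edge, from x = +35 to +85 mm.
- clamp (a joint): Angle of the red-gripped clamp arm: 0 is down flat over the lid, about 1.85 swung open, leaning away from the chamber. It stays where it is left; a push of about 3 N at its end moves it.
- clamp_hinge (a point): Pivot of the clamp arm (axis parallel to the box's x), outside the chamber's -y wall at box x = -60, y = -128 mm, 116 mm above the bench. When down, the arm reaches towards +y.
- clamp_tip (a point): Point near the end of the clamp arm, on the outer face (upper when down) of its red grip, 100 mm from the pivot; the grip is 22 mm wide and 18 mm thick.
- timer (a joint): Angle of the black timer knob: rests at 0 (off). Turning it clockwise seen from above raises the value; it resists, passes its detent crest at 0.6 and then clicks into rest at 1.2 (running); let go before the crest it springs back to 0. Peak torque about 0.12 N m.
- timer_grip (a point): On the timer's vertical axis, on the control deck at box x = -158, y = 30 mm, 104 mm above the bench: the height to grip its upright bar, which is 56 mm long along this point's x, 16 mm thick along its y, and from 80 to 120 mm above the bench; the point turns with the knob.
- tray: Blue plastic tray 120 x 165 mm, 45 mm high, walls 4 mm, standing on the bench on the right, beyond the hubs. Origin: centre of its underside.
- tray_in (a point): Centre of the tray's inner floor, 4 mm above the bench, axes along the tray's sides.
- driver: Bystander: screwdriver 200 mm long lying on the bench to the right of the hubs. Origin under its middle, x along it.
Things that resemble listed ones, but are neither listed nor needed, are in the scene too. What is shaped like the wide1 but orange is not meant.

How it is judged (in metres and radians):
On the way, in this order (a step that is already met when the one before it is completed fails the run):
1. the leftover narrow hub is in the tray and every wide hub is in the chamber (x of wide0 in the frame of chamber between -0.095 and 0.095 m and y of wide0 in the frame of chamber between -0.095 and 0.095 m and z of each of wide0, wide1, wide2, wide3 in the frame of chamber below 0.068 m and x of wide1 in the frame of chamber between -0.095 and 0.095 m and y of wide1 in the frame of chamber between -0.095 and 0.095 m and x of wide2 in the frame of chamber between -0.095 and 0.095 m and y of wide2 in the frame of chamber between -0.095 and 0.095 m and x of wide3 in the frame of chamber between -0.095 and 0.095 m and y of wide3 in the frame of chamber between -0.095 and 0.095 m and x of stray in the frame of tray_in between -0.052 and 0.052 m and y of stray in the frame of tray_in between -0.075 and 0.075 m and z of stray in the frame of tray_in below 0.04 m), for 0.2 s.
2. the lid is shut (x of wide0 in the frame of chamber between -0.095 and 0.095 m and y of wide0 in the frame of chamber between -0.095 and 0.095 m and z of each of wide0, wide1, wide2, wide3 in the frame of chamber below 0.068 m and x of wide1 in the frame of chamber between -0.095 and 0.095 m and y of wide1 in the frame of chamber between -0.095 and 0.095 m and x of wide2 in the frame of chamber between -0.095 and 0.095 m and y of wide2 in the frame of chamber between -0.095 and 0.095 m and x of wide3 in the frame of chamber between -0.095 and 0.095 m and y of wide3 in the frame of chamber between -0.095 and 0.095 m and value of joint lid below 0.06 rad), for 0.2 s.
3. the clamp is down over the shut lid (value of joint lid below 0.06 rad and value of joint clamp below 0.12 rad), for 0.2 s.
4. the timer is turned past its click, with lid shut and clamp down (all of step 3 and value of joint timer above 1 rad), for 0.2 s.
At the end, for the whole second after the job is handed in: Every wide hub inside the chamber (origin within 95 mm of its centre in x and y, under 68 mm above its floor), leftover narrow hub at rest in the tray (within 52 and 75 mm of its centre, under 40 mm up), lid under 0.06 rad, clamp under 0.12 rad, timer over 1.0 rad (all of step 1 and all of step 4 and linear speed of each of stray, wide0, wide1, wide2, wide3 below 0.02 m/s); the robot touches nothing.
It fails at once if a narrow hub on the bench is moved more than 50 mm (distance of any of narrow0, narrow1 from where it was at the start of the episode above 0.05 m).
It fails at once if the screwdriver is moved more than 50 mm (distance of driver from where it was at the start of the episode above 0.05 m).
Of wide0, wide1, wide2, wide3 only 2 to 4 are there at a start; the rules pass over those that are not, and their reading is None.
At some moment in a run one of wide0, wide1, wide2, wide3, stray may be knocked a few centimetres aside while the robot is not near it.
Once in a run the grip may slacken for a moment while it holds something.
It also fails if it takes over 210 s, if anything falls off the work surface, if the arm or the gripper's body presses on something with over 40 N, if the wrist force passes 120 N, or if a joint passes its speed limit or range.

## Working session

There is one attempt and no reset: what is moved stays moved. The work goes in short steps, Python scripts to look and compute and a tool call to move; the robot and the scene stay as the last step left them, time stands still between calls to the robot, and variables do not carry over. Pictures are saved under pics/ and viewed, at most 14 in all, crops included, and the job is handed in when it is done.

Besides the shell and the picture viewer there is one more tool, called in YAML: its name, and indented under it one key for each argument. servo_tool: Moves the arm, as the interface text tells. Its arguments: {"type":"object","properties":{"rows":{"type":"array"},"squeeze":{"type":"number"}},"required":["rows"]}

```bash
ls; mkdir -p pics; python3 - <<'E'
from workcell import *
import cv2,json
o=get_obs(); print(o)
for n in ("top","side"):
    p,d=camera(n); cv2.imwrite(f"pics/{n}0.png",cv2.cvtColor(p,cv2.COLOR_RGB2BGR)); 
    import numpy as np; np.save(f"pics/{n}0d.npy",d)
    i=camera_info(n); print(n,{k:np.round(v,4).tolist() for k,v in i.items() if not isinstance(v,str)})
print(camera_info("wrist"))
E
```

```text
pics
{'time': 0.0, 'q': array([ 6.70358535e+01,  5.01024357e+00,  1.00341502e+01,  9.50981781e+01,
       -1.07793530e-03,  9.00009053e+01]), 'qd': array([ 0.03232041, -0.02589827, -0.094735  , -0.07125876, -0.00792083,
       -0.05062905]), 'joint_efforts': array([ 1.90382554e-03, -5.20388746e+01,  4.64801753e+01,  1.65773788e-02,
        1.09615430e-04, -5.07591878e-06]), 'ee_pos': array([0.21450238, 0.50620257, 0.22808856]), 'tcp_rot': array([-1.79925729e+02,  1.07910786e-03,  1.57034950e+02]), 'wrist_force': array([ 0.41651563, -0.02916752,  0.39459767]), 'torque': array([ 0.07536978, -0.03633386, -0.00419193]), 'grasp_force': 0.0, 'opening': 0.08523701464945686}
top {'fx': 454.991, 'fy': 454.991, 'cx': 324.2529, 'cy': 199.8314, 'cam_to_world': [[-0.0286, 0.9938, -0.107, 0.4357], [-0.9995, -0.0273, 0.0133, -0.0634], [0.0103, 0.1073, 0.9942, 1.2561], [0.0, 0.0, 0.0, 1.0]]}
side {'fx': 386.5801, 'fy': 386.5801, 'cx': 313.205, 'cy': 199.9687, 'cam_to_world': [[0.9902, 0.0707, -0.1207, 0.4407], [-0.1395, 0.5692, -0.8103, -0.8814], [0.0114, 0.8191, 0.5735, 0.6627], [0.0, 0.0, 0.0, 1.0]]}
{'fx': 356.6374494032239, 'fy': 356.6374494032239, 'cx': 327.2076518310561, 'cy': 196.98363254527212, 'hand_eye': array([[-6.25930261e-04,  9.52278464e-01,  3.05229970e-01,
         7.82656682e-02],
       [ 9.99999705e-01,  7.31726543e-04, -2.32209674e-04,
         5.68484961e-04],
       [-4.44473143e-04,  3.05229735e-01, -9.52278642e-01,
        -1.44112947e-01],
       [ 0.00000000e+00,  0.00000000e+00,  0.00000000e+00,
         1.00000000e+00]])}
```

View pics/top0.png

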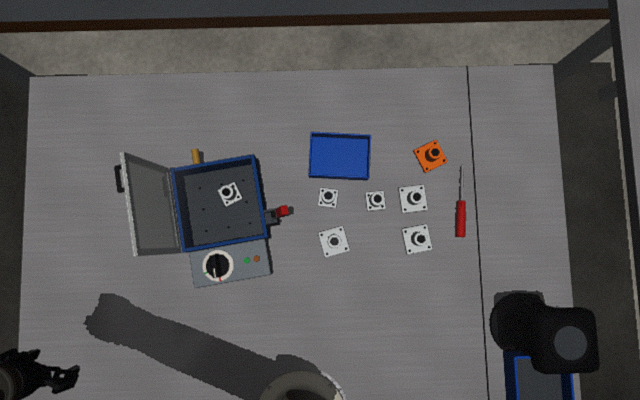

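View pics/side0.png

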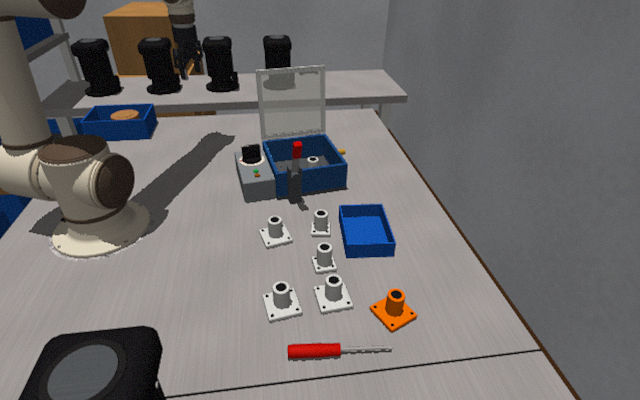

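Top view: wide hubs stand at about (334,241), (417,239) and (413,198). The bench narrow hubs are at (328,197) and (376,200), and the stray is at (230,192) in the chamber.

What could be mistaken for something I want:
- The orange hub at (431,155) has the wide1 shape but is a decoy.
- The dark blue bin at (540,375) is not the tray. The tray is at (340,156).

The timer is at (217,266) and the clamp grip at (285,211). The lid is open on the left, with its handle at (119,179).

```bash
cat > h.py <<'E'
from workcell import *
import cv2, numpy as np
from scipy.spatial.transform import Rotation as Ro
def shot(n,name=None):
    p,d=camera(n)
    if name: cv2.imwrite(f"pics/{name}.png",cv2.cvtColor(p,cv2.COLOR_RGB2BGR))
    return p,d
def T(n):
    i=camera_info(n)
    if n!="wrist": return i,np.array(i["cam_to_world"])
    o=get_obs(); M=np.eye(4); M[:3,:3]=Ro.from_euler("xyz",o["tcp_rot"],degrees=True).as_matrix(); M[:3,3]=o["ee_pos"]
    return i,M@np.array(i["hand_eye"])
def rays(n,uv,cal=None):
    i,M=cal or T(n); uv=np.atleast_2d(uv).astype(float)
    K=np.array([[i["fx"],0,i["cx"]],[0,i["fy"],i["cy"]],[0,0,1]])
    q=uv
    if "dist" in i: q=cv2.undistortPoints(uv[:,None],K,np.array(i["dist"]),P=K)[:,0]
    c=np.c_[(q[:,0]-i["cx"])/i["fx"],-(q[:,1]-i["cy"])/i["fy"],-np.ones(len(q))]
    return M[:3,3],c@M[:3,:3].T
def onz(n,uv,z,cal=None):
    o,r=rays(n,uv,cal); return o+r*((z-o[2])/r[:,2])[:,None]
def cloud(n,d,cal=None):
    v,u=np.mgrid[:400,:640]; o,r=rays(n,np.c_[u.ravel(),v.ravel()],cal)
    P=(o+r*d.reshape(-1,1)).reshape(400,640,3); P[d==0]=np.nan; return P
def tri(n1,uv1,n2,uv2):
    o1,r1=rays(n1,uv1);o2,r2=rays(n2,uv2);r1=r1[0];r2=r2[0]
    s=np.linalg.lstsq(np.c_[r1,-r2],o2-o1,rcond=None)[0]
    a,b=o1+r1*s[0],o2+r2*s[1]; return (a+b)/2,np.linalg.norm(a-b)
def hubs(p,n="top",lo=150,zf=0.012,cal=None):
    hsv=cv2.cvtColor(p,cv2.COLOR_RGB2HSV)
    m=((hsv[...,1]<40)&(hsv[...,2]>lo)).astype(np.uint8)
    out=[]
    for c in cv2.findContours(cv2.morphologyEx(m,cv2.MORPH_CLOSE,np.ones((3,3))),cv2.RETR_EXTERNAL,cv2.CHAIN_APPROX_NONE)[0]:
        if cv2.contourArea(c)<120: continue
        w=onz(n,c[:,0],zf,cal)[:,:2].astype(np.float32)
        r=cv2.minAreaRect(w*1000); out.append((np.round(c[:,0].mean(0)),np.round(r[0],1),np.round(r[1],1),round(r[2],1)))
    return out
E
python3 - <<'E'
from h import *
print([k for k in camera_info("top")])
import workcell; print([k for k in dir(workcell) if not k.startswith('_')])
p=cv2.cvtColor(cv2.imread("pics/top0.png"),cv2.COLOR_BGR2RGB); d=np.load("pics/top0d.npy")
print(p[241,325],p[300,420],p[100,300],p[185,222])
for lo in (130,160,190):
    print(lo); [print(x) for x in hubs(p,lo=lo) if max(x[2])<110]
P=cloud("top",d)
for u,v in ((334,241),(342,246),(376,197),(413,195),(230,188),(340,156),(300,300),(240,215),(240,159),(217,262),(285,211)): print(u,v,np.round(P[v,u],4))
b=cv2.cvtColor(p,cv2.COLOR_RGB2HSV); m=((b[...,0]>100)&(b[...,0]<130)&(b[...,1]>120)).astype(np.uint8)
for c in cv2.findContours(m,cv2.RETR_EXTERNAL,cv2.CHAIN_APPROX_NONE)[0]:
    if cv2.contourArea(c)>800:
        z=0.092 if c[:,0,0].mean()<290 else 0.045
        print(c[:,0].mean(0),z,cv2.minAreaRect(onz("top",c[:,0],z)[:,:2].astype(np.float32)*1000))
E
```

```text
['fx', 'fy', 'cx', 'cy', 'cam_to_world']
['PlanningError', 'camera', 'camera_info', 'get_obs', 'job_done', 'tip_extent']
[182 185 183] [115 113 116] [115 115 113] [51 51 54]
130
(array([335., 386.]), array([ 78.9, -91.3]), array([90.4, 30.4]), 23.9)
(array([218., 265.]), array([399.3, 213.3]), array([83.6, 83.3]), 89.6)
(array([334., 241.]), array([ 455.2, -102.2]), array([72. , 70.6]), 14.4)
(array([417., 239.]), array([ 455.1, -329.9]), array([72.3, 70.4]), 9.6)
(array([375., 200.]), array([ 564.7, -220.2]), array([50.3, 50.2]), 4.2)
(array([328., 197.]), array([576.4, -89.8]), array([49.9, 50.5]), 81.3)
(array([413., 198.]), array([ 567.3, -324.6]), array([70. , 70.6]), 5.5)
(array([230., 194.]), array([594.8, 180. ]), array([52.6, 49.9]), 25.8)
160
(array([218., 265.]), array([400.7, 213.3]), array([78.2, 80.5]), 89.6)
(array([334., 241.]), array([ 455. , -101.8]), array([67.1, 68.1]), 14.2)
(array([417., 239.]), array([ 455.4, -329.9]), array([67.6, 68.5]), 9.6)
(array([375., 200.]), array([ 564.4, -219.8]), array([48.2, 48.4]), 3.3)
(array([328., 197.]), array([576.1, -89.8]), array([48.7, 47.8]), 80.3)
(array([413., 198.]), array([ 566.8, -324.4]), array([67.6, 68.6]), 5.5)
(array([230., 194.]), array([595.4, 180.3]), array([51.2, 47.6]), 25.6)
190
334 241 [ 0.4553 -0.1019  0.0603]
342 246 [ 0.4419 -0.1248  0.0102]
376 197 [ 0.568  -0.2165  0.0615]
413 195 [ 0.5705 -0.3145  0.0632]
230 188 [0.601  0.1665 0.0727]
340 156 [ 0.6931 -0.1279  0.0015]
300 300 [ 0.3001 -0.0069  0.0038]
240 215 [0.5346 0.1523 0.0074]
240 159 [0.6732 0.1362 0.0932]
217 262 [0.4107 0.1929 0.1094]
285 211 [0.5248 0.0137 0.2109]
[222.78296703 203.1978022 ] 0.092 ((561.9865112304688, 189.57835388183594), (219.90924072265625, 226.75363159179688), 8.50864028930664)
[339.26341463 155.28292683] 0.045 ((685.812255859375, -123.90599822998047), (164.09469604492188, 125.23155975341797), 85.66190338134766)
```

servo_tool:
  rows:
    - {"offset":[-0.39,-0.92,0],"yaw":0.7,"claw":0}
    - {"offset":[-0.39,-0.92,0],"yaw":0.7,"claw":0}
    - {"offset":[-0.39,-0.92,0],"yaw":0.7,"claw":0}
    - {"offset":[-0.39,-0.92,0],"yaw":0.7,"claw":0}
    - {"offset":[-0.39,-0.92,0],"yaw":0.7,"claw":0}
    - {"offset":[-0.39,-0.92,0],"yaw":0.7,"claw":0}
    - {"offset":[-0.39,-0.92,0],"yaw":0.7,"claw":0}
    - {"offset":[-0.39,-0.92,0],"yaw":0.7,"claw":0}
    - {"offset":[-0.39,-0.92,0],"yaw":0.7,"claw":0}
    - {"offset":[-0.39,-0.92,0],"yaw":0.7,"claw":0}
    - {"offset":[-0.39,-0.92,0],"yaw":0.7,"claw":0}
    - {"offset":[-0.39,-0.92,0],"yaw":0.7,"claw":0}

```text
time: 1.6
ee_pos: [0.2908, 0.3317, 0.2285]
tcp_rot: [-174.1, 0.6, 45.0]
wrist_force: [1.1, 0.5, -0.8]
opening: 0.0851
grasp_force: 0.0
```

```bash
python3 - <<'E'
from h import *
import workcell; print("tip",tip_extent() if callable(tip_extent) else tip_extent)
o=get_obs(); print(o["ee_pos"],o["tcp_rot"],o["q"],o["time"])
p=cv2.cvtColor(cv2.imread("pics/top0.png"),cv2.COLOR_BGR2RGB); d=np.load("pics/top0d.npy")
P=cloud("top",d); b=cv2.cvtColor(p,cv2.COLOR_RGB2HSV)
m=(b[...,0]>100)&(b[...,0]<130)&(b[...,1]>120)
v,u=np.mgrid[:400,:640]
k=m&(u<290)&(P[...,2]>.085)&(P[...,2]<.099)
print("rim",k.sum(),np.nanmedian(P[k][:,2]),cv2.minAreaRect(P[k][:,:2].astype(np.float32)*1000))
k=m&(u>290)&(u<390)&(P[...,2]>.038)&(P[...,2]<.052)
print("tray",k.sum(),np.nanmedian(P[k][:,2]),cv2.minAreaRect(P[k][:,:2].astype(np.float32)*1000))
s=cv2.cvtColor(cv2.imread("pics/side0.png"),cv2.COLOR_BGR2RGB); ds=np.load("pics/side0d.npy"); Q=cloud("side",ds); bs=cv2.cvtColor(s,cv2.COLOR_RGB2HSV)
ms=(bs[...,0]>100)&(bs[...,0]<130)&(bs[...,1]>120)&(u>260)
for nm,zl,zh,x0,x1 in (("rim",.085,.099,250,350),("tray",.038,.052,330,400)):
    k=ms&(u>x0)&(u<x1)&(Q[...,2]>zl)&(Q[...,2]<zh); print("side",nm,k.sum(),cv2.minAreaRect(Q[k][:,:2].astype(np.float32)*1000))
# barrel tops: two views
for nm,M,h in (("top",P,b),("side",Q,bs)):
    k=(h[...,1]<50)&(M[...,2]>.053)&(M[...,2]<.08)&(M[...,0]>.4)&(M[...,0]<.65)&(M[...,1]<.22)&(M[...,1]>-.4)
    k=(k&((M[...,2]<.066)|(M[...,1]>.1))).astype(np.uint8)
    n,l,st,ce=cv2.connectedComponentsWithStats(k)
    for i in range(1,n):
        if st[i,4]>20: print(nm,ce[i].round(),np.round((np.nanmin(M[l==i],0)+np.nanmax(M[l==i],0))/2*1000,1),st[i,4])
r=((bs[...,0]<8)|(bs[...,0]>172))&(bs[...,1]>150); k=r&(Q[...,2]>.15); print("clampgrip side",np.nanmin(Q[k],0),np.nanmax(Q[k],0))
r=((b[...,0]<8)|(b[...,0]>172))&(b[...,1]>150); k=r&(P[...,2]>.15); print("clampgrip top",np.nanmin(P[k],0),np.nanmax(P[k],0))
E
```

```text
tip 0.022
[0.29081657 0.33166469 0.22849905] [-174.07604764    0.59086601   44.95563136] [ 44.89775543  -9.3967272   -4.050922    95.94267594   5.92335249
 179.94181649] 1.6
rim 1168 0.09226990155990189 ((562.1484375, 192.8461456298828), (218.3634033203125, 220.90809631347656), 8.629884719848633)
tray 326 0.044590173877145034 ((689.0020141601562, -124.30008697509766), (164.12857055664062, 120.12886810302734), 85.59321594238281)
side rim 531 ((514.9434814453125, 627.1488037109375), (222.85678100585938, 1099.7806396484375), 6.415494918823242)
side tray 435 ((696.4912109375, 7.45709228515625), (433.4967041015625, 121.96076965332031), 87.33897399902344)
top [227. 192.] [592.  176.1  66. ] 147
top [328. 195.] [577.1 -89.8  59.7] 129
top [416. 196.] [ 568.1 -324.4   60.3] 140
top [377. 198.] [ 564.6 -220.3   59.3] 133
top [420. 238.] [ 456.8 -329.4   59.4] 145
top [334. 241.] [ 456.6 -102.    59.4] 140
top [237. 253.] [431.9 159.9  71.1] 763
side [261. 166.] [433.5 159.3  72.6] 288
side [313. 161.] [595.8 177.7  65.1] 95
side [263. 183.] [434.2  75.1  59.5] 94
side [294. 185.] [523.7  54.3  60.1] 46
side [321. 214.] [579.8 -89.9  57.8] 99
side [275. 220.] [ 458.4 -101.5   58.1] 108
side [324. 248.] [ 567.1 -219.6   58.1] 141
side [334. 281.] [ 569.5 -324.5   58.1] 172
side [281. 288.] [ 458.3 -329.2   58.2] 187
clampgrip side [-0.37988368 -0.62067076  0.15014628] [0.59265375 1.21154608 0.50434198]
clampgrip top [ 0.15131514 -0.65901396  0.17075913] [0.53647884 0.56045845 0.50046295]
```

servo_tool:
  rows:
    - {"offset":[0,0,0],"yaw":-0.6,"claw":0}
    - {"offset":[0,0,0],"yaw":-0.6,"claw":0}
    - {"offset":[0,0,0],"yaw":-0.6,"claw":0}
    - {"offset":[0,0,0],"yaw":-0.6,"claw":0}
    - {"offset":[0,0,0],"yaw":-0.6,"claw":0}
    - {"offset":[0,0,0],"yaw":-0.6,"claw":0}
    - {"offset":[0,0,0],"yaw":-0.6,"claw":0}
    - {"offset":[0,0,0],"yaw":-0.6,"claw":0}
    - {"offset":[0,0,0],"yaw":-0.6,"claw":0}
    - {"offset":[0,0,0],"yaw":-0.6,"claw":0}
    - {"offset":[0,0,0],"yaw":-0.6,"claw":0}
    - {"offset":[0,0,0],"yaw":-0.6,"claw":0}

```text
time: 3.1
ee_pos: [0.2901, 0.3326, 0.2288]
tcp_rot: [178.7, -5.8, 152.9]
wrist_force: [-0.4, 0.4, -0.0]
opening: 0.0854
grasp_force: 0.0
```

```bash
cat >> h.py <<'E'
C=np.array([.5625,.1928]); A=np.radians(8.6)
RB=np.array([[np.cos(A),-np.sin(A)],[np.sin(A),np.cos(A)]])
def tob(w): return (np.atleast_2d(w)[:,:2]-C)@RB
def say():
    o=get_obs(); print("t",round(o["time"],1),"box xy",(tob(o["ee_pos"])[0]*1000).round(1),"z",round(o["ee_pos"][2]*1000,1),"rot",o["tcp_rot"].round(1),"q",o["q"].round(),"F",o["wrist_force"].round(1),"op",o["opening"].round(3),"g",round(o["grasp_force"],1)); return o
E
python3 - <<'E'
from h import *
say(); print(get_obs()["ee_pos"])
print((tob([[.594,.177],[.457,-.102],[.457,-.329],[.5685,-.3245],[.578,-.09],[.566,-.22],[.689,-.124]])*1000).round(1))
E
```

```text
Traceback (most recent call last):
  File "h.py", line 42, in say
    o=get_obs(); print("t",round(o["time"],1),"box xy",(tob(o["ee_pos"])[0]*1000).round(1),"z",round(o["ee_pos"][2]*1000,1),"rot",o["tcp_rot"].round(1),"q",o["q"].round(),"F",o["wrist_force"].round(1),"op",o["opening"].round(3),"g",round(o["grasp_force"],1)); return o
                                                                                                                                                                                                              ^^^^^^^^^^^^^^^^^^
AttributeError: 'float' object has no attribute 'round'
```

servo_tool:
  rows:
    - {"offset":[0,0,0],"yaw":-0.7,"claw":0}
    - {"offset":[0,0,0],"yaw":-0.7,"claw":0}
    - {"offset":[0,0,0],"yaw":-0.7,"claw":0}
    - {"offset":[0,0,0],"yaw":-0.7,"claw":0}
    - {"offset":[0,0,0],"yaw":-0.7,"claw":0}
    - {"offset":[0,0,0],"yaw":-0.7,"claw":0}
    - {"offset":[0,0,0],"yaw":-0.7,"claw":0}
    - {"offset":[0,0,0],"yaw":-0.7,"claw":0}
    - {"offset":[0,0,0],"yaw":-0.7,"claw":0}
    - {"offset":[0,0,0],"yaw":-0.7,"claw":0}
    - {"offset":[0,0,0],"yaw":-0.7,"claw":0}
    - {"offset":[0,0,0],"yaw":-0.7,"claw":0}

```text
time: 4.6
ee_pos: [0.2901, 0.3326, 0.2289]
tcp_rot: [176.1, 4.4, -80.9]
wrist_force: [-0.9, -0.4, 1.3]
opening: 0.0853
grasp_force: 0.0
```

servo_tool:
  rows:
    - {"offset":[0,0,0],"yaw":-0.68,"claw":0}
    - {"offset":[0,0,0],"yaw":-0.68,"claw":0}
    - {"offset":[0,0,0],"yaw":-0.68,"claw":0}
    - {"offset":[0,0,0],"yaw":-0.68,"claw":0}
    - {"offset":[0,0,0],"yaw":-0.68,"claw":0}
    - {"offset":[0,0,0],"yaw":-0.68,"claw":0}
    - {"offset":[0,0,0],"yaw":-0.68,"claw":0}
    - {"offset":[0,0,0],"yaw":-0.68,"claw":0}
    - {"offset":[0,0,0],"yaw":-0.68,"claw":0}
    - {"offset":[0,0,0],"yaw":-0.68,"claw":0}
    - {"offset":[0,0,0],"yaw":-0.68,"claw":0}
    - {"offset":[0,0,0],"yaw":-0.68,"claw":0}

```text
time: 6.1
ee_pos: [0.2901, 0.3326, 0.2288]
tcp_rot: [-174.2, 0.9, 41.6]
wrist_force: [0.3, -0.4, 0.9]
opening: 0.0855
grasp_force: 0.0
```

```bash
sed -i 's/o\["opening"\].round(3)/round(float(o["opening"]),3)/; s/say(): /say():/' h.py
python3 - <<'E'
from h import *
o=say(); print(o["ee_pos"],o["q"])
print((tob([[.594,.177],[.457,-.102],[.457,-.329],[.5685,-.3245],[.578,-.09],[.566,-.22],[.689,-.124]])*1000).round(1))
E
```

```text
t 6.1 box xy [-248.4  178.9] z 228.8 rot [-174.2    0.9   41.6] q [  45.   -9.   -4.   96.    6. -176.] F [ 0.3 -0.4  0.9] op 0.085 g 0.0
[0.2901234  0.33255803 0.2288256 ] [  45.07588094   -9.394991     -4.00979606   95.94492532    5.87391724
 -176.49432822]
[[  28.8  -20.3]
 [-148.4 -275.7]
 [-182.3 -500.2]
 [ -71.4 -512.4]
 [ -27.  -281.9]
 [ -58.3 -408.7]
 [  77.7 -332.2]]
```

servo_tool:
  rows:
    - {"offset":[0,0,0],"yaw":-0.17,"claw":0}
    - {"offset":[0,0,0],"yaw":-0.17,"claw":0}
    - {"offset":[0,0,0],"yaw":-0.17,"claw":0}
    - {"offset":[0,0,0],"yaw":-0.17,"claw":0}
    - {"offset":[0,0,0],"yaw":-0.17,"claw":0}
    - {"offset":[0,0,0],"yaw":-0.17,"claw":0}
    - {"offset":[0,0,0],"yaw":-0.17,"claw":0}

```text
time: 6.98
ee_pos: [0.1469, 0.3943, 0.2287]
tcp_rot: [-177.2, -2.1, 67.5]
wrist_force: [0.4, -0.1, -0.1]
opening: 0.0852
grasp_force: 0.0
```

```bash
python3 - <<'E'
from h import *
o=say(); print(o["ee_pos"],o["q"])
E
```

```text
t 7.0 box xy [-380.8  261.4] z 228.7 rot [-177.2   -2.1   67.5] q [  68.  -15.   -8.   94.    3. -180.] F [ 0.4 -0.1 -0.1] op 0.085 g 0.0
[0.14688037 0.39431239 0.22872676] [  67.66398759  -14.71195022   -8.32658546   94.3040862     2.78985286
 -179.87102166]
```

servo_tool:
  rows:
    - {"offset":[0,0,0],"yaw":0.29,"claw":0}
    - {"offset":[0,0,0],"yaw":0.29,"claw":0}
    - {"offset":[0,0,0],"yaw":0.29,"claw":0}
    - {"offset":[0,0,0],"yaw":0.29,"claw":0}
    - {"offset":[0,0,0],"yaw":0.29,"claw":0}
    - {"offset":[0,0,0],"yaw":0.29,"claw":0}

```text
time: 7.72
ee_pos: [0.1475, 0.3942, 0.2287]
tcp_rot: [-176.7, 0.9, 15.4]
wrist_force: [0.3, -0.2, 0.5]
opening: 0.0858
grasp_force: 0.0
```

servo_tool:
  rows:
    - {"offset":[0.26,0.79,0],"yaw":0,"claw":0}
    - {"offset":[0.26,0.79,0],"yaw":0,"claw":0}
    - {"offset":[0.26,0.79,0],"yaw":0,"claw":0}

```text
time: 8.1
ee_pos: [0.1938, 0.3245, 0.2239]
tcp_rot: [-176.6, 0.9, 15.5]
wrist_force: [0.2, -0.4, 0.1]
opening: 0.0852
grasp_force: 0.0
```

servo_tool:
  rows:
    - {"offset":[0.26,0.79,0],"yaw":0,"claw":0}
    - {"offset":[0.26,0.79,0],"yaw":0,"claw":0}
    - {"offset":[0.26,0.79,0],"yaw":0,"claw":0}

```text
time: 8.48
ee_pos: [0.2395, 0.256, 0.2187]
tcp_rot: [-176.6, 0.9, 15.5]
wrist_force: [-0.1, 0.7, -0.5]
opening: 0.0853
grasp_force: 0.0
```

servo_tool:
  rows:
    - {"offset":[0.26,0.79,0],"yaw":0,"claw":0}
    - {"offset":[0.26,0.79,0],"yaw":0,"claw":0}
    - {"offset":[0.26,0.79,0],"yaw":0,"claw":0}

```text
time: 8.85
ee_pos: [0.2854, 0.1873, 0.2135]
tcp_rot: [-176.6, 0.9, 15.4]
wrist_force: [0.6, 0.0, 0.0]
opening: 0.0852
grasp_force: 0.0
```

servo_tool:
  rows:
    - {"offset":[0.26,0.79,0],"yaw":0,"claw":0}
    - {"offset":[0.26,0.79,0],"yaw":0,"claw":0}
    - {"offset":[0.26,0.79,0],"yaw":0,"claw":0}

```text
time: 9.22
ee_pos: [0.3314, 0.1184, 0.2084]
tcp_rot: [-176.6, 1.0, 15.4]
wrist_force: [-0.2, -0.5, 0.3]
opening: 0.0854
grasp_force: 0.0
```

```bash
cat >> h.py <<'E'
def tz(): return Ro.from_euler("xyz",get_obs()["tcp_rot"],degrees=True).as_matrix()[:,2].round(4)
E
python3 - <<'E'
from h import *
o=say(); print(o["ee_pos"],o["q"],tz())
E
```

```text
t 9.2 box xy [-239.6  -39. ] z 208.4 rot [-176.6    1.    15.4] q [  17.  -22.  -16.   97.    3. -179.] F [-0.2 -0.5  0.3] op 0.085 g 0.0
[0.33137133 0.11844471 0.20837415] [  16.89761107  -21.54871506  -15.68844629   96.73858622    3.39265516
 -178.54337549] [-0.0318  0.0522 -0.9981]
```

servo_tool:
  rows:
    - {"offset":[0,0,0],"yaw":-0.19,"claw":0}
    - {"offset":[0,0,0],"yaw":-0.19,"claw":0}
    - {"offset":[0,0,0],"yaw":-0.19,"claw":0}
    - {"offset":[0,0,0],"yaw":-0.19,"claw":0}
    - {"offset":[0,0,0],"yaw":-0.19,"claw":0}
    - {"offset":[0,0,0],"yaw":-0.19,"claw":0}
    - {"offset":[0,0,0],"yaw":-0.19,"claw":0}

```text
time: 10.1
ee_pos: [0.2162, 0.2318, 0.2086]
tcp_rot: [-179.5, -1.1, 46.4]
wrist_force: [-0.6, -0.2, -0.3]
opening: 0.0855
grasp_force: 0.0
```

```bash
python3 - <<'E'
from h import *
o=say(); print(o["ee_pos"],o["q"],tz())
E
```

```text
t 10.1 box xy [-336.5   90.4] z 208.6 rot [-179.5   -1.1   46.4] q [  46.  -28.  -20.   97.    1. -180.] F [-0.6 -0.2 -0.3] op 0.086 g 0.0
[0.2162393  0.23182553 0.20859942] [  46.49808535  -28.29534646  -20.01848938   97.22259589    0.5449283
 -179.8936746 ] [ 0.0058  0.0199 -0.9998]
```

servo_tool:
  rows:
    - {"offset":[0,0,0],"yaw":0.605,"claw":0}
    - {"offset":[0,0,0],"yaw":0.605,"claw":0}
    - {"offset":[0,0,0],"yaw":0.605,"claw":0}
    - {"offset":[0,0,0],"yaw":0.605,"claw":0}
    - {"offset":[0,0,0],"yaw":0.605,"claw":0}
    - {"offset":[0,0,0],"yaw":0.605,"claw":0}
    - {"offset":[0,0,0],"yaw":0.605,"claw":0}
    - {"offset":[0,0,0],"yaw":0.605,"claw":0}
    - {"offset":[0,0,0],"yaw":0.605,"claw":0}
    - {"offset":[0,0,0],"yaw":0.605,"claw":0}
    - {"offset":[0,0,0],"yaw":0.605,"claw":0}

```text
time: 11.48
ee_pos: [0.2171, 0.2312, 0.2085]
tcp_rot: [-179.2, 0.8, -62.7]
wrist_force: [-0.3, 0.2, -0.7]
opening: 0.0857
grasp_force: 0.0
```

servo_tool:
  rows:
    - {"offset":[0,0,0],"yaw":0.605,"claw":0}
    - {"offset":[0,0,0],"yaw":0.605,"claw":0}
    - {"offset":[0,0,0],"yaw":0.605,"claw":0}
    - {"offset":[0,0,0],"yaw":0.605,"claw":0}
    - {"offset":[0,0,0],"yaw":0.605,"claw":0}
    - {"offset":[0,0,0],"yaw":0.605,"claw":0}
    - {"offset":[0,0,0],"yaw":0.605,"claw":0}
    - {"offset":[0,0,0],"yaw":0.605,"claw":0}
    - {"offset":[0,0,0],"yaw":0.605,"claw":0}
    - {"offset":[0,0,0],"yaw":0.605,"claw":0}
    - {"offset":[0,0,0],"yaw":0.605,"claw":0}

```text
time: 12.85
ee_pos: [0.2169, 0.2313, 0.2085]
tcp_rot: [178.9, 0.5, -171.4]
wrist_force: [-0.3, -0.4, 0.1]
opening: 0.0856
grasp_force: 0.0
```

servo_tool:
  rows:
    - {"offset":[-0.91,-0.275,0],"yaw":0,"claw":0}
    - {"offset":[-0.91,-0.275,0],"yaw":0,"claw":0}
    - {"offset":[-0.91,-0.275,0],"yaw":0,"claw":0}

```text
time: 13.22
ee_pos: [0.3123, 0.2171, 0.2082]
tcp_rot: [179.0, 0.4, -171.3]
wrist_force: [-1.4, 0.1, 0.4]
opening: 0.0854
grasp_force: 0.0
```

servo_tool:
  rows:
    - {"offset":[-0.91,-0.275,0],"yaw":0,"claw":0}
    - {"offset":[-0.91,-0.275,0],"yaw":0,"claw":0}
    - {"offset":[-0.91,-0.275,0],"yaw":0,"claw":0}

```text
time: 13.6
ee_pos: [0.4056, 0.2036, 0.2084]
tcp_rot: [179.0, 0.4, -171.4]
wrist_force: [-1.0, 0.5, -0.1]
opening: 0.0857
grasp_force: 0.0
```

```bash
cat >> h.py <<'E'
def go(bx,by,z,yaw=188.6):
    "offset (units of call) to take TCP to box x,y (m) and world z, plus yaw"
    o=get_obs(); R=Ro.from_euler("xyz",o["tcp_rot"],degrees=True).as_matrix()
    w=np.r_[C+RB@[bx,by],z]-o["ee_pos"]; dy=(o["tcp_rot"][2]-yaw+180)%360-180
    print("offset",(R.T@w/.1).round(2),"yaw",round(dy/180,3))
E
python3 - <<'E'
from h import *
o=say(); print(tz()); go(.0288,-.0203,.2)
p,d=shot("wrist","w1"); print(hubs(p,"wrist",zf=.024))
E
```

```text
t 13.6 box xy [-153.5   34.1] z 208.4 rot [ 179.     0.4 -171.4] q [26. -9. -6. 93.  1. 17.] F [-1.   0.5 -0.1] op 0.086 g 0.0
[ 0.0044  0.0189 -0.9998]
offset [-1.82 -0.55  0.09] yaw 0.0
[(array([270., 361.]), array([636. , 176.7]), array([38.9, 41.2]), 11.8), (array([278., 323.]), array([590.9, 179.1]), array([52.2, 51.4]), 25.5), (array([  4., 311.]), array([ 608.6, -107.2]), array([11.1, 35.1]), 82.9), (array([422., 331.]), array([577.2, 341.3]), array([167.5,   5.6]), 8.7), (array([389., 222.]), array([449.4, 276.2]), array([16. , 23.8]), 7.4), (array([488., 149.]), array([437. , 387.6]), array([489.5, 274.3]), 24.1), (array([ 99., 156.]), array([451.2,  16.5]), array([217.3, 340.2]), 82.9)]
```

View pics/w1.png

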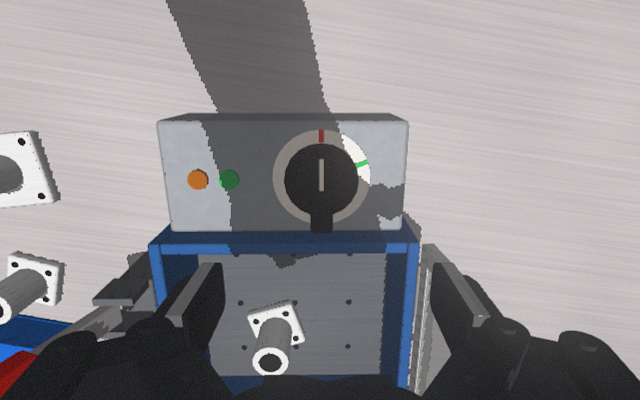

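The wrist view shows the stray in the chamber at (278,323) with a 52 mm flange, and the knob bar along the box's x at (321,180). The tray is at the left edge. The stray's position agrees across all three cameras to within a few mm, so I'm going for it.

servo_tool:
  rows:
    - {"offset":[-0.91,-0.275,0],"yaw":0,"claw":0}
    - {"offset":[-0.91,-0.275,0],"yaw":0,"claw":0}
    - {"offset":[-0.91,-0.275,0],"yaw":0,"claw":0}

```text
time: 14.02
ee_pos: [0.499, 0.1904, 0.2088]
tcp_rot: [178.9, 0.4, -171.4]
wrist_force: [-2.3, 0.1, 0.6]
opening: 0.0855
grasp_force: 0.0
```

servo_tool:
  rows:
    - {"offset":[-0.91,-0.275,0.5],"yaw":0,"claw":0.1}
    - {"offset":[-0.91,-0.275,0.5],"yaw":0,"claw":0.1}
    - {"offset":[-0.91,-0.275,0.5],"yaw":0,"claw":0.1}
    - {"offset":[-0.91,-0.275,0.5],"yaw":0,"claw":0.1}

```text
time: 14.52
ee_pos: [0.5919, 0.1782, 0.1605]
tcp_rot: [178.9, 0.5, -171.4]
wrist_force: [-0.3, 0.1, 0.5]
opening: 0.077
grasp_force: 0.0
```

```bash
python3 - <<'E'
from h import *
say(); go(.0288,-.0203,.055)
p,d=shot("top"); print([x for x in hubs(p) if max(x[2])<80])
E
```

```text
t 14.5 box xy [ 26.9 -18.8] z 160.5 rot [ 178.9    0.5 -171.4] q [16. 13. 11. 88.  1.  8.] F [-0.3  0.1  0.5] op 0.077 g 0.0
offset [-0.01 -0.03  1.05] yaw 0.0
[(array([334., 241.]), array([ 455.6, -102.1]), array([68.9, 69. ]), 14.4), (array([417., 239.]), array([ 455.4, -329.9]), array([67.6, 69. ]), 9.5), (array([375., 200.]), array([ 564.4, -220.4]), array([48.6, 49.5]), 3.5), (array([328., 197.]), array([576.5, -89.9]), array([48.7, 49.3]), 80.4), (array([413., 198.]), array([ 567. , -324.5]), array([68.2, 69. ]), 6.0)]
```

servo_tool:
  rows:
    - {"offset":[0,-0.02,0.5],"yaw":0,"claw":0.1}
    - {"offset":[-0.01,-0.02,1.0],"yaw":0,"claw":0.1}
    - {"offset":[-0.01,-0.02,1.0],"yaw":0,"claw":0.1}
    - {"offset":[-0.01,-0.02,1.0],"yaw":0,"claw":0.1}

```text
time: 15.08
ee_pos: [0.5957, 0.1783, 0.0627]
tcp_rot: [178.9, 0.7, -171.4]
wrist_force: [-0.3, 0.2, 0.5]
opening: 0.0771
grasp_force: 0.0
```

servo_tool:
  rows:
    - {"offset":[0,0,0.06],"yaw":0,"claw":0.1}
    - {"offset":[0,0,0.06],"yaw":0,"claw":1}
    - {"offset":[0,0,0.06],"yaw":0,"claw":1}
    - {"offset":[0,0,0.06],"yaw":0,"claw":1}
    - {"offset":[0,0,0.06],"yaw":0,"claw":1}
    - {"offset":[0,0,0.06],"yaw":0,"claw":1}
    - {"offset":[0,0,0.06],"yaw":0,"claw":1}
    - {"offset":[0,0,0.06],"yaw":0,"claw":1}
  squeeze: 60

```text
time: 16.08
ee_pos: [0.5955, 0.1779, 0.0544]
tcp_rot: [178.9, 0.5, -171.5]
wrist_force: [-1.1, 1.4, 6.3]
opening: 0.0335
grasp_force: 59.5
```

servo_tool:
  rows:
    - {"offset":[0,0,-0.3],"yaw":0,"claw":1}
    - {"offset":[0,0,-0.7],"yaw":0,"claw":1}
    - {"offset":[0,0,-1],"yaw":0,"claw":1}
    - {"offset":[0,0,-1],"yaw":0,"claw":1}
    - {"offset":[0,0,-1],"yaw":0,"claw":1}

```text
time: 16.7
ee_pos: [0.5942, 0.1756, 0.1517]
tcp_rot: [179.0, 0.4, -171.5]
wrist_force: [-0.3, -0.5, -2.8]
opening: 0.0336
grasp_force: 60.6
```

```bash
python3 - <<'E'
from h import *
say(); go(.070,-.332,.2)
E
```

```text
t 16.7 box xy [ 28.7 -21.7] z 151.7 rot [ 179.     0.4 -171.5] q [16. 13. 11. 87.  1.  7.] F [-0.3 -0.5 -2.8] op 0.034 g 60.6
offset [-0.42 -3.09 -0.54] yaw -0.0
```

servo_tool:
  rows:
    - {"offset":[0,-0.1,-0.5],"yaw":0,"claw":1}
    - {"offset":[-0.1,-0.77,-0.5],"yaw":0,"claw":1}
    - {"offset":[-0.1,-0.77,-0.5],"yaw":0,"claw":1}

```text
time: 17.08
ee_pos: [0.616, 0.0971, 0.2002]
tcp_rot: [179.0, 0.3, -171.7]
wrist_force: [-0.2, 0.2, -2.8]
opening: 0.034
grasp_force: 60.9
```

servo_tool:
  rows:
    - {"offset":[-0.1,-0.77,0],"yaw":0,"claw":1}
    - {"offset":[-0.1,-0.77,0],"yaw":0,"claw":1}

```text
time: 17.32
ee_pos: [0.6368, 0.0231, 0.1983]
tcp_rot: [178.9, 0.3, -171.6]
wrist_force: [-0.8, 0.3, -3.1]
opening: 0.0336
grasp_force: 61.1
```

servo_tool:
  rows:
    - {"offset":[-0.1,-0.77,0],"yaw":0,"claw":1}
    - {"offset":[-0.1,-0.77,0],"yaw":0,"claw":1}

```text
time: 17.58
ee_pos: [0.6582, -0.0514, 0.1972]
tcp_rot: [178.9, 0.3, -171.6]
wrist_force: [0.9, 1.3, -2.8]
opening: 0.0336
grasp_force: 61.2
```

servo_tool:
  rows:
    - {"offset":[-0.11,-0.78,0],"yaw":0,"claw":1}
    - {"offset":[-0.11,-0.78,0],"yaw":0,"claw":1}
    - {"offset":[-0.11,-0.78,0],"yaw":0,"claw":1}

```text
time: 17.95
ee_pos: [0.6805, -0.1248, 0.1966]
tcp_rot: [178.9, 0.4, -171.6]
wrist_force: [-0.5, 0.5, -3.3]
opening: 0.0336
grasp_force: 61.4
```

```bash
python3 - <<'E'
from h import *
say(); go(.070,-.332,.050)
E
```

```text
t 17.9 box xy [  69.2 -331.7] z 196.6 rot [ 178.9    0.4 -171.6] q [-11.  25.  31.  96.   1. -19.] F [-0.5  0.5 -3.3] op 0.034 g 61.4
offset [ 0.   -0.03  1.47] yaw -0.001
```

servo_tool:
  rows:
    - {"offset":[0,0,0.5],"yaw":0,"claw":1}
    - {"offset":[0,0,0.95],"yaw":0,"claw":1}
    - {"offset":[0,0,0.95],"yaw":0,"claw":1}

```text
time: 18.32
ee_pos: [0.6787, -0.1204, 0.0989]
tcp_rot: [178.8, 0.1, -171.4]
wrist_force: [-0.4, 0.6, -2.2]
opening: 0.0334
grasp_force: 61.4
```

servo_tool:
  rows:
    - {"offset":[0,0,0.3],"yaw":0,"claw":1}
    - {"offset":[0,0,0.52],"yaw":0,"claw":1}
    - {"offset":[0,0,0.52],"yaw":0,"claw":1}
    - {"offset":[0,0,0.52],"yaw":0,"claw":0.3}
    - {"offset":[0,0,0.52],"yaw":0,"claw":0.3}
    - {"offset":[0,0,0.52],"yaw":0,"claw":0.3}
    - {"offset":[0,0,0.52],"yaw":0,"claw":0.3}

```text
time: 19.2
ee_pos: [0.6817, -0.1218, 0.0517]
tcp_rot: [178.9, 0.5, -171.5]
wrist_force: [0.1, -0.3, 0.6]
opening: 0.0598
grasp_force: 0.0
```

servo_tool:
  rows:
    - {"offset":[0,0,-0.3],"yaw":0,"claw":0.3}
    - {"offset":[0,0,-0.9],"yaw":0,"claw":0.3}
    - {"offset":[0,0,-0.9],"yaw":0,"claw":0.3}

```text
time: 19.58
ee_pos: [0.6831, -0.124, 0.1473]
tcp_rot: [179.1, 1.0, -171.5]
wrist_force: [-0.0, -0.6, 0.0]
opening: 0.0594
grasp_force: 0.0
```

```bash
python3 - <<'E'
from h import *
say(); cal=T("wrist"); p,d=shot("wrist"); print(hubs(p,"wrist",zf=.012,cal=cal))
go(-.0714,-.5124,.15); go(-.1823,-.5002,.15); go(-.1484,-.2757,.15)
E
```

```text
t 19.6 box xy [  71.8 -331.3] z 147.3 rot [ 179.1    1.  -171.5] q [-11.  24.  24.  89.   1. -19.] F [-0.  -0.6  0. ] op 0.059 g 0.0
[(array([476., 392.]), array([879.7,  64.4]), array([23.7, 34.5]), 7.5), (array([179., 392.]), array([ 919.7, -238.7]), array([23.3, 31.2]), 7.5), (array([324., 330.]), array([839.7, -94.3]), array([161. , 136.4]), 85.6), (array([536., 168.]), array([722.9,  63.5]), array([423.3, 183. ]), 29.7), (array([132., 137.]), array([ 744.2, -279.8]), array([205.2, 406.5]), 82.3)]
offset [ 1.42 -1.81 -0.11] yaw -0.0
offset [ 2.53 -1.69 -0.12] yaw -0.0
offset [ 2.19  0.55 -0.08] yaw -0.0
```

servo_tool:
  rows:
    - {"offset":[0.71,-0.9,-0.05],"yaw":0,"claw":0.3}
    - {"offset":[0.71,-0.9,-0.05],"yaw":0,"claw":0.3}
    - {"offset":[0.71,-0.9,-0.05],"yaw":0,"claw":0.3}

```text
time: 20.0
ee_pos: [0.6221, -0.226, 0.1428]
tcp_rot: [178.9, 0.4, -171.7]
wrist_force: [-0.7, -0.0, -0.4]
opening: 0.0599
grasp_force: 0.0
```

```bash
python3 - <<'E'
from h import *
say(); p,d=shot("top","top1"); print([x for x in hubs(p) if max(x[2])<80])
p,d=shot("side","side1"); print([x for x in hubs(p,"side") if max(x[2])<80])
cal=T("wrist"); p,d=shot("wrist","w2"); print([x for x in hubs(p,"wrist",cal=cal) if max(x[2])<80])
go(-.0714,-.5124,.15)
a=np.hstack([cv2.imread(f"pics/{n}1.png")[130:330,200:500] for n in("top","side")]); cv2.imwrite("pics/c1.png",a)
E
```

```text
t 20.0 box xy [  -3.7 -423. ] z 142.8 rot [ 178.9    0.4 -171.7] q [-20.  20.  18.  88.   1. -29.] F [-0.7 -0.  -0.4] op 0.06 g 0.0
[(array([326., 240.]), array([455. , -90.2]), array([63.6, 45.8]), 14.4), (array([328., 197.]), array([576.7, -89.8]), array([49.1, 49.8]), 80.4), (array([338., 160.]), array([ 680.5, -121.5]), array([49. , 48.8]), 25.3)]
[]
[(array([476., 392.]), array([813.4, -39.1]), array([22.9, 33.8]), 7.2), (array([179., 392.]), array([ 851.1, -335.8]), array([22.5, 31.3]), 7.2), (array([462., 287.]), array([701.4, -86.9]), array([41.3, 19. ]), 52.6), (array([435., 247.]), array([ 663.4, -119.1]), array([64.8, 33.2]), 80.5)]
offset [ 0.7  -0.92 -0.09] yaw -0.0
```

View pics/c1.png

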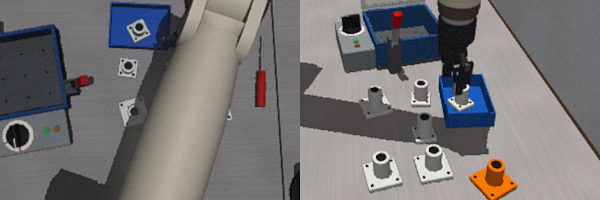

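The crop shows the stray standing in the tray at crop (138,28). The three wide hubs and two narrow hubs are still where they started. Next is the wide hub at world (0.568, -0.324).

servo_tool:
  rows:
    - {"offset":[0.7,-0.92,0],"yaw":0,"claw":0.3}
    - {"offset":[0.7,-0.92,0],"yaw":0,"claw":0.3}
    - {"offset":[0.7,-0.92,0],"yaw":0,"claw":0.3}
    - {"offset":[0.7,-0.92,0.2],"yaw":0,"claw":0.3}
    - {"offset":[0.7,-0.92,0.2],"yaw":0,"claw":0.3}

```text
time: 20.78
ee_pos: [0.5689, -0.3222, 0.1196]
tcp_rot: [178.8, 0.4, -171.4]
wrist_force: [-0.4, -0.1, -0.1]
opening: 0.0595
grasp_force: 0.0
```

```bash
cat >> h.py <<'E'
def tops(n="side",zmin=.05,zmax=.066):
    p,d=shot(n); M=cloud(n,d); h=cv2.cvtColor(p,cv2.COLOR_RGB2HSV)
    k=((h[...,1]<60)&(M[...,2]>zmin)&(M[...,2]<zmax)&(M[...,0]>.38)&(M[...,0]<.75)&(M[...,1]<.32)&(M[...,1]>-.45)).astype(np.uint8)
    c,l,st,ce=cv2.connectedComponentsWithStats(k)
    for i in range(1,c):
        if st[i,4]>40:
            q=M[l==i]; m=(np.nanmin(q,0)+np.nanmax(q,0))/2; print(n,ce[i].round(),"world",(m*1000).round(1),"box",(tob(m)[0]*1000).round(1),"ext",(np.ptp(q,0)*1000).round(),st[i,4])
E
python3 - <<'E'
from h import *
say(); tops(); go(-.0714,-.5124,.043)
E
```

```text
t 20.8 box xy [ -70.7 -510.2] z 119.6 rot [ 178.8    0.4 -171.4] q [-30.  19.  14.  86.   1. -39.] F [-0.4 -0.1 -0.1] op 0.059 g 0.0
side [259. 184.] world [424.1  72.9  57.9] box [-154.7  -97.9] ext [87. 17. 16.] 149
side [294. 186.] world [523.8  55.1  58. ] box [ -58.9 -130.4] ext [34. 25. 16.] 61
side [317. 214.] world [570.3 -90.9  57. ] box [ -34.7 -281.7] ext [14. 32. 11.] 49
side [362. 218.] world [ 679.7 -121.4   58.2] box [  68.9 -328.2] ext [32. 35. 15.] 128
side [275. 220.] world [ 458.4 -100.2   57. ] box [-146.7 -274.2] ext [34. 37. 14.] 128
side [324. 249.] world [ 567.3 -219.6   56.6] box [ -56.9 -408.5] ext [35. 34. 13.] 139
side [334. 281.] world [ 569.6 -324.7   56.5] box [ -70.4 -512.8] ext [34. 35. 13.] 180
side [281. 288.] world [ 458.3 -329.3   56.7] box [-181.1 -500.6] ext [34. 36. 13.] 211
offset [ 0.01 -0.03  0.78] yaw 0.0
```

servo_tool:
  rows:
    - {"offset":[0.01,-0.03,0.4],"yaw":0,"claw":0.3}
    - {"offset":[0.01,-0.03,0.78],"yaw":0,"claw":0.3}
    - {"offset":[0.01,-0.03,0.78],"yaw":0,"claw":0.3}
    - {"offset":[0.01,-0.03,0.78],"yaw":0,"claw":1}
    - {"offset":[0.01,-0.03,0.78],"yaw":0,"claw":1}
    - {"offset":[0.01,-0.03,0.78],"yaw":0,"claw":1}
    - {"offset":[0.01,-0.03,0.78],"yaw":0,"claw":1}
    - {"offset":[0.01,-0.03,0.78],"yaw":0,"claw":1}
    - {"offset":[0.01,-0.03,0.78],"yaw":0,"claw":1}
  squeeze: 60

```text
time: 21.95
ee_pos: [0.5699, -0.3258, 0.0466]
tcp_rot: [179.0, 0.7, -171.5]
wrist_force: [0.4, 4.0, 6.0]
opening: 0.0334
grasp_force: 59.6
```

servo_tool:
  rows:
    - {"offset":[0,0,-0.3],"yaw":0,"claw":1}
    - {"offset":[0,0,-0.7],"yaw":0,"claw":1}
    - {"offset":[0,0,-1],"yaw":0,"claw":1}
    - {"offset":[0,0,-1],"yaw":0,"claw":1}

```text
time: 22.45
ee_pos: [0.5693, -0.3285, 0.1471]
tcp_rot: [179.2, 0.7, -171.5]
wrist_force: [1.0, -1.5, -3.7]
opening: 0.0333
grasp_force: 60.7
```

servo_tool:
  rows:
    - {"offset":[-0.2,0.4,-0.55],"yaw":0,"claw":1}
    - {"offset":[-0.4,0.92,-0.6],"yaw":0,"claw":1}
    - {"offset":[-0.4,0.92,-0.6],"yaw":0,"claw":1}

```text
time: 22.82
ee_pos: [0.5948, -0.2284, 0.2059]
tcp_rot: [178.9, 0.6, -171.2]
wrist_force: [0.3, -0.6, -4.3]
opening: 0.0331
grasp_force: 61.3
```

```bash
python3 - <<'E'
from h import *
say(); go(.048,-.048,.2)
E
```

```text
t 22.8 box xy [ -31.1 -421.3] z 205.9 rot [ 178.9    0.6 -171.2] q [-22.  17.  21.  94.   1. -30.] F [ 0.3 -0.6 -4.3] op 0.033 g 61.3
offset [-0.8   3.73  0.14] yaw 0.001
```

servo_tool:
  rows:
    - {"offset":[-0.4,0.93,0],"yaw":0,"claw":1}
    - {"offset":[-0.4,0.93,0],"yaw":0,"claw":1}

```text
time: 23.08
ee_pos: [0.6193, -0.1326, 0.2058]
tcp_rot: [178.9, 0.4, -171.5]
wrist_force: [0.6, -1.0, -4.1]
opening: 0.033
grasp_force: 61.6
```

servo_tool:
  rows:
    - {"offset":[-0.4,0.93,0],"yaw":0,"claw":1}
    - {"offset":[-0.4,0.93,0],"yaw":0,"claw":1}

```text
time: 23.32
ee_pos: [0.6452, -0.0342, 0.2078]
tcp_rot: [178.9, 0.4, -171.4]
wrist_force: [0.4, 0.1, -4.1]
opening: 0.0331
grasp_force: 61.6
```

servo_tool:
  rows:
    - {"offset":[0,0.93,0],"yaw":0,"claw":1}
    - {"offset":[0,0.93,0],"yaw":0,"claw":1}

```text
time: 23.58
ee_pos: [0.6307, 0.058, 0.2095]
tcp_rot: [178.9, 0.4, -171.4]
wrist_force: [-0.2, 0.2, -3.0]
opening: 0.0333
grasp_force: 61.6
```

servo_tool:
  rows:
    - {"offset":[0,0.93,0],"yaw":0,"claw":1}
    - {"offset":[0,0.93,0],"yaw":0,"claw":1}
    - {"offset":[0,0.93,0],"yaw":0,"claw":1}
    - {"offset":[0,0.93,0],"yaw":0,"claw":1}

```text
time: 24.08
ee_pos: [0.6175, 0.147, 0.2119]
tcp_rot: [179.0, 0.4, -171.5]
wrist_force: [0.1, -0.5, -3.0]
opening: 0.0335
grasp_force: 61.6
```

```bash
python3 - <<'E'
from h import *
say(); go(.048,-.048,.06)
E
```

```text
t 24.1 box xy [ 47.5 -53.5] z 211.9 rot [ 179.     0.4 -171.5] q [13. 16. 21. 94.  1.  4.] F [ 0.1 -0.5 -3. ] op 0.033 g 61.6
offset [0.01 0.03 1.52] yaw -0.001
```

servo_tool:
  rows:
    - {"offset":[0,0.05,0.4],"yaw":0,"claw":1}
    - {"offset":[0,0.05,0.95],"yaw":0,"claw":1}
    - {"offset":[0,0.05,0.95],"yaw":0,"claw":1}
    - {"offset":[0,0.05,0.95],"yaw":0,"claw":1}

```text
time: 24.58
ee_pos: [0.6182, 0.1538, 0.1204]
tcp_rot: [178.9, 0.6, -171.5]
wrist_force: [0.3, 0.6, -2.9]
opening: 0.0329
grasp_force: 61.5
```

servo_tool:
  rows:
    - {"offset":[0,0,0.3],"yaw":0,"claw":1}
    - {"offset":[0,0,0.56],"yaw":0,"claw":1}
    - {"offset":[0,0,0.56],"yaw":0,"claw":1}
    - {"offset":[0,0,0.56],"yaw":0,"claw":0.4}
    - {"offset":[0,0,0.56],"yaw":0,"claw":0.4}
    - {"offset":[0,0,0.56],"yaw":0,"claw":0.4}
    - {"offset":[0,0,0.56],"yaw":0,"claw":0.4}

```text
time: 25.45
ee_pos: [0.6179, 0.1558, 0.0628]
tcp_rot: [178.9, 0.5, -171.5]
wrist_force: [-0.3, 0.5, 1.3]
opening: 0.0511
grasp_force: 0.0
```

servo_tool:
  rows:
    - {"offset":[0,0,-0.3],"yaw":0,"claw":0.4}
    - {"offset":[0,0,-0.9],"yaw":0,"claw":0.4}
    - {"offset":[0,0,-0.9],"yaw":0,"claw":0.4}

```text
time: 25.82
ee_pos: [0.6191, 0.1543, 0.1579]
tcp_rot: [178.9, 1.0, -171.5]
wrist_force: [1.0, -0.3, -0.4]
opening: 0.0513
grasp_force: 0.0
```

```bash
python3 - <<'E'
from h import *
say(); tops(); tops("side",.066,.08); go(-.1823,-.5002,.16); go(-.1484,-.2757,.16)
E
```

```text
t 25.8 box xy [ 50.2 -46.5] z 157.9 rot [ 178.9    1.  -171.5] q [14. 15. 14. 88.  1.  5.] F [ 1.  -0.3 -0.4] op 0.051 g 0.0
side [259. 184.] world [424.   73.7  57.9] box [-154.7  -97. ] ext [87. 18. 16.] 145
side [294. 186.] world [523.7  53.9  58. ] box [ -59.1 -131.5] ext [34. 21. 15.] 57
side [321. 214.] world [579.8 -89.9  56.8] box [ -25.1 -282.1] ext [34. 36. 13.] 113
side [362. 218.] world [ 680.6 -122.    57.9] box [  69.7 -328.9] ext [33. 37. 16.] 132
side [275. 221.] world [ 458.3 -101.3   56.6] box [-147.  -275.3] ext [34. 38. 13.] 123
side [324. 248.] world [ 567.1 -219.2   56.9] box [ -57. -408.] ext [35. 37. 13.] 157
side [281. 288.] world [ 458.3 -329.9   56.7] box [-181.1 -501.2] ext [34. 35. 13.] 210
side [258. 170.] world [424.8 171.   73. ] box [-139.5   -0.9] ext [ 87. 214.  14.] 589
side [322. 162.] world [619.5 155.6  70.3] box [ 50.8 -45.3] ext [34. 33.  8.] 58
side [294. 182.] world [523.7  53.1  72.4] box [ -59.3 -132.4] ext [34. 21. 13.] 53
offset [ 2.3  -4.54 -0.18] yaw -0.0
offset [ 1.97 -2.29 -0.13] yaw -0.0
```

servo_tool:
  rows:
    - {"offset":[0,-0.98,-0.2],"yaw":0,"claw":0.3}
    - {"offset":[0,-0.98,-0.2],"yaw":0,"claw":0.3}

```text
time: 26.18
ee_pos: [0.6311, 0.055, 0.1691]
tcp_rot: [178.9, 0.4, -171.5]
wrist_force: [1.0, -0.2, 0.1]
opening: 0.0599
grasp_force: 0.0
```

servo_tool:
  rows:
    - {"offset":[0,-0.98,0],"yaw":0,"claw":0.3}
    - {"offset":[0,-0.98,0],"yaw":0,"claw":0.3}

```text
time: 26.42
ee_pos: [0.6456, -0.0428, 0.1667]
tcp_rot: [178.9, 0.3, -171.6]
wrist_force: [-0.6, 0.2, 0.7]
opening: 0.06
grasp_force: 0.0
```

servo_tool:
  rows:
    - {"offset":[0.5,-0.33,0],"yaw":0,"claw":0.3}
    - {"offset":[0.98,-0.33,0.1],"yaw":0,"claw":0.3}

```text
time: 26.68
ee_pos: [0.5527, -0.0893, 0.155]
tcp_rot: [178.9, 0.3, -171.6]
wrist_force: [-0.0, 0.1, 0.2]
opening: 0.0598
grasp_force: 0.0
```

servo_tool:
  rows:
    - {"offset":[0.98,0,0.3],"yaw":0,"claw":0.3}
    - {"offset":[0.98,0,0.3],"yaw":0,"claw":0.3}
    - {"offset":[0.98,0,0.3],"yaw":0,"claw":0.3}

```text
time: 27.05
ee_pos: [0.4544, -0.1012, 0.1243]
tcp_rot: [178.9, 0.3, -171.6]
wrist_force: [0.9, 0.3, 0.0]
opening: 0.06
grasp_force: 0.0
```

```bash
python3 - <<'E'
from h import *
say(); tops(); go(-.1475,-.2755,.046)
E
```

```text
t 27.1 box xy [-150.9 -274.5] z 124.3 rot [ 178.9    0.3 -171.6] q [-13.  -7. -14.  84.   1. -22.] F [0.9 0.3 0. ] op 0.06 g 0.0
side [254. 185.] world [409.3  71.3  58.1] box [-169.6  -97.2] ext [58. 15. 16.] 98
side [294. 186.] world [523.8  53.6  58.1] box [ -59.1 -131.9] ext [34. 20. 15.] 54
side [321. 214.] world [579.6 -89.4  56.8] box [ -25.3 -281.6] ext [33. 38. 13.] 114
side [362. 218.] world [ 680.1 -121.4   57.9] box [  69.3 -328.2] ext [32. 38. 16.] 125
side [275. 221.] world [ 458.4 -101.6   56.7] box [-147.  -275.5] ext [34. 35. 12.] 121
side [324. 248.] world [ 567.1 -220.8   56.4] box [ -57.4 -409.6] ext [35. 36. 12.] 161
side [281. 288.] world [ 458.3 -329.4   56.4] box [-181.1 -500.8] ext [34. 35. 12.] 208
offset [-0.01 -0.02  0.79] yaw -0.001
```

servo_tool:
  rows:
    - {"offset":[-0.01,-0.02,0.4],"yaw":0,"claw":0.3}
    - {"offset":[-0.01,-0.02,0.79],"yaw":0,"claw":0.3}
    - {"offset":[-0.01,-0.02,0.79],"yaw":0,"claw":0.3}
    - {"offset":[-0.01,-0.02,0.79],"yaw":0,"claw":1}
    - {"offset":[-0.01,-0.02,0.79],"yaw":0,"claw":1}
    - {"offset":[-0.01,-0.02,0.79],"yaw":0,"claw":1}
    - {"offset":[-0.01,-0.02,0.79],"yaw":0,"claw":1}
    - {"offset":[-0.01,-0.02,0.79],"yaw":0,"claw":1}
    - {"offset":[-0.01,-0.02,0.79],"yaw":0,"claw":1}
  squeeze: 60

```text
time: 28.22
ee_pos: [0.4604, -0.1015, 0.0494]
tcp_rot: [179.0, 0.7, -171.5]
wrist_force: [-1.4, 1.8, 5.8]
opening: 0.0331
grasp_force: 59.3
```

servo_tool:
  rows:
    - {"offset":[0,0,-0.3],"yaw":0,"claw":1}
    - {"offset":[0,0,-0.7],"yaw":0,"claw":1}
    - {"offset":[0,0,-1],"yaw":0,"claw":1}
    - {"offset":[0,0,-1],"yaw":0,"claw":1}

```text
time: 28.72
ee_pos: [0.4599, -0.1038, 0.1499]
tcp_rot: [179.0, 0.7, -171.5]
wrist_force: [-0.4, -0.3, -3.1]
opening: 0.033
grasp_force: 60.5
```

servo_tool:
  rows:
    - {"offset":[-0.3,0,-0.55],"yaw":0,"claw":1}
    - {"offset":[-0.98,0,-0.6],"yaw":0,"claw":1}
    - {"offset":[-0.98,0,-0.6],"yaw":0,"claw":1}

```text
time: 29.1
ee_pos: [0.5577, -0.0895, 0.2047]
tcp_rot: [178.9, 0.3, -171.4]
wrist_force: [-0.1, -0.0, -4.7]
opening: 0.0325
grasp_force: 60.8
```

servo_tool:
  rows:
    - {"offset":[-0.6,0,0],"yaw":0,"claw":1}
    - {"offset":[-0.98,0.3,0],"yaw":0,"claw":1}
    - {"offset":[-0.98,0.3,0],"yaw":0,"claw":1}

```text
time: 29.48
ee_pos: [0.6486, -0.0438, 0.2063]
tcp_rot: [178.9, 0.3, -171.3]
wrist_force: [-0.4, -0.3, -2.5]
opening: 0.0327
grasp_force: 60.9
```

```bash
python3 - <<'E'
from h import *
say(); tops(); go(.048,.047,.2)
E
```

```text
t 29.5 box xy [  49.7 -246.8] z 206.3 rot [ 178.9    0.3 -171.3] q [ -4.  19.  24.  95.   1. -13.] F [-0.4 -0.3 -2.5] op 0.033 g 60.9
side [259. 184.] world [425.2  74.2  57.9] box [-153.5  -96.8] ext [89. 19. 16.] 150
side [294. 186.] world [523.8  53.1  58. ] box [ -59.2 -132.3] ext [34. 23. 16.] 61
side [321. 214.] world [579.7 -88.8  56.5] box [ -25.1 -281. ] ext [34. 37. 12.] 110
side [362. 218.] world [ 681.2 -122.3   58.1] box [  70.3 -329.3] ext [34. 35. 15.] 121
side [324. 248.] world [ 567.3 -219.2   56.6] box [ -56.8 -408.1] ext [35. 35. 13.] 157
side [281. 288.] world [ 458.4 -330.2   56.6] box [-181.2 -501.5] ext [34. 35. 13.] 208
offset [0.01 2.95 0.13] yaw 0.0
```

Base offset for this grasp is about 49 mm, so I'll release with the TCP at about 63 mm.

servo_tool:
  rows:
    - {"offset":[0,0.5,0],"yaw":0,"claw":1}
    - {"offset":[0,0.98,0],"yaw":0,"claw":1}

```text
time: 29.78
ee_pos: [0.632, 0.0509, 0.2108]
tcp_rot: [178.9, 0.4, -171.6]
wrist_force: [0.3, 0.1, -3.1]
opening: 0.0327
grasp_force: 61.1
```

servo_tool:
  rows:
    - {"offset":[0,0.5,0],"yaw":0,"claw":1}
    - {"offset":[0,0.98,0],"yaw":0,"claw":1}

```text
time: 30.02
ee_pos: [0.6174, 0.1483, 0.2129]
tcp_rot: [179.0, 0.5, -171.5]
wrist_force: [0.5, -0.7, -3.4]
opening: 0.0331
grasp_force: 61.1
```

servo_tool:
  rows:
    - {"offset":[0,0.5,0],"yaw":0,"claw":1}
    - {"offset":[0.01,0.98,0],"yaw":0,"claw":1}
    - {"offset":[0.01,0.98,0],"yaw":0,"claw":1}
    - {"offset":[0.01,0.98,0],"yaw":0,"claw":1}

```text
time: 30.52
ee_pos: [0.6026, 0.2438, 0.2147]
tcp_rot: [179.0, 0.5, -171.5]
wrist_force: [-0.2, -0.6, -2.8]
opening: 0.0328
grasp_force: 61.2
```

```bash
python3 - <<'E'
from h import *
say(); go(.048,.047,.063)
E
```

```text
t 30.5 box xy [47.3 44.4] z 214.7 rot [ 179.     0.5 -171.5] q [22. 18. 24. 95.  1. 13.] F [-0.2 -0.6 -2.8] op 0.033 g 61.2
offset [ 0.   -0.    1.52] yaw -0.0
```

servo_tool:
  rows:
    - {"offset":[0,0.02,0.4],"yaw":0,"claw":1}
    - {"offset":[0,0.02,0.95],"yaw":0,"claw":1}
    - {"offset":[0,0.02,0.95],"yaw":0,"claw":1}
    - {"offset":[0,0.02,0.95],"yaw":0,"claw":1}

```text
time: 31.02
ee_pos: [0.6041, 0.2478, 0.1225]
tcp_rot: [178.9, 0.6, -171.6]
wrist_force: [0.1, -0.4, -2.2]
opening: 0.0329
grasp_force: 61.3
```

servo_tool:
  rows:
    - {"offset":[0,0,0.3],"yaw":0,"claw":1}
    - {"offset":[0,0,0.57],"yaw":0,"claw":1}
    - {"offset":[0,0,0.57],"yaw":0,"claw":1}
    - {"offset":[0,0,0.57],"yaw":0,"claw":0.4}
    - {"offset":[0,0,0.57],"yaw":0,"claw":0.4}
    - {"offset":[0,0,0.57],"yaw":0,"claw":0.4}
    - {"offset":[0,0,0.57],"yaw":0,"claw":0.4}

```text
time: 31.9
ee_pos: [0.6038, 0.2497, 0.0636]
tcp_rot: [178.9, 0.5, -171.5]
wrist_force: [0.3, 1.3, -0.5]
opening: 0.051
grasp_force: 0.0
```

servo_tool:
  rows:
    - {"offset":[0,0,-0.3],"yaw":0,"claw":0.4}
    - {"offset":[0,0,-1],"yaw":0,"claw":0.4}
    - {"offset":[0,0,-1],"yaw":0,"claw":0.4}

```text
time: 32.28
ee_pos: [0.6046, 0.2483, 0.1685]
tcp_rot: [178.8, 0.9, -171.5]
wrist_force: [-0.0, 0.1, -0.4]
opening: 0.0511
grasp_force: 0.0
```

```bash
python3 - <<'E'
from h import *
say(); tops(); tops("side",.066,.08); go(-.1815,-.501,.16)
E
```

```text
t 32.3 box xy [49.9 48.5] z 168.5 rot [ 178.8    0.9 -171.5] q [22. 17. 18. 89.  1. 13.] F [-0.   0.1 -0.4] op 0.051 g 0.0
side [312. 154.] world [602.2 238.1  57.7] box [46.  38.8] ext [33. 22. 15.] 46
side [259. 184.] world [425.3  73.4  58. ] box [-153.5  -97.5] ext [90. 18. 16.] 150
side [294. 186.] world [523.7  53.4  58.1] box [ -59.2 -132.1] ext [34. 19. 16.] 62
side [321. 214.] world [579.7 -89.9  56.7] box [ -25.2 -282.1] ext [33. 35. 13.] 113
side [362. 218.] world [ 680.8 -121.3   58. ] box [  70.  -328.2] ext [33. 37. 16.] 137
side [324. 248.] world [ 567.3 -220.1   56.6] box [ -57. -409.] ext [35. 35. 13.] 154
side [281. 288.] world [ 458.4 -330.3   56.6] box [-181.1 -501.6] ext [34. 34. 12.] 217
side [312. 149.] world [602.9 247.6  72.1] box [48.1 48.2] ext [33. 38. 11.] 52
side [258. 170.] world [424.9 169.4  72.8] box [-139.6   -2.6] ext [ 87. 211.  13.] 575
side [321. 162.] world [619.8 155.4  70.6] box [ 51.  -45.5] ext [36. 40.  8.] 64
side [294. 181.] world [523.9  52.3  73.5] box [ -59.2 -133.1] ext [34. 18. 13.] 48
offset [ 2.3  -5.5  -0.09] yaw -0.0
```

servo_tool:
  rows:
    - {"offset":[0,-0.5,-0.1],"yaw":0,"claw":0.3}
    - {"offset":[0,-1,-0.1],"yaw":0,"claw":0.3}

```text
time: 32.62
ee_pos: [0.6174, 0.1479, 0.1697]
tcp_rot: [178.9, 0.4, -171.4]
wrist_force: [0.1, -0.4, 0.6]
opening: 0.0599
grasp_force: 0.0
```

servo_tool:
  rows:
    - {"offset":[0,-0.5,0],"yaw":0,"claw":0.3}
    - {"offset":[0,-1,0],"yaw":0,"claw":0.3}

```text
time: 32.88
ee_pos: [0.632, 0.0482, 0.1671]
tcp_rot: [178.9, 0.3, -171.5]
wrist_force: [0.6, 0.2, -0.7]
opening: 0.0595
grasp_force: 0.0
```

servo_tool:
  rows:
    - {"offset":[0,-0.5,0],"yaw":0,"claw":0.3}
    - {"offset":[0,-1,0],"yaw":0,"claw":0.3}

```text
time: 33.12
ee_pos: [0.6468, -0.0507, 0.1652]
tcp_rot: [178.9, 0.3, -171.5]
wrist_force: [-0.1, 0.7, -0.8]
opening: 0.0597
grasp_force: 0.0
```

servo_tool:
  rows:
    - {"offset":[0.4,-0.5,0],"yaw":0,"claw":0.3}
    - {"offset":[0.76,-0.84,0],"yaw":0,"claw":0.3}

```text
time: 33.38
ee_pos: [0.5831, -0.1453, 0.1624]
tcp_rot: [178.9, 0.3, -171.5]
wrist_force: [1.1, -0.1, 1.1]
opening: 0.0602
grasp_force: 0.0
```

servo_tool:
  rows:
    - {"offset":[0.4,-0.5,0],"yaw":0,"claw":0.3}
    - {"offset":[0.76,-0.84,0],"yaw":0,"claw":0.3}

```text
time: 33.62
ee_pos: [0.5201, -0.2392, 0.1608]
tcp_rot: [178.9, 0.3, -171.5]
wrist_force: [0.9, -0.8, 0.2]
opening: 0.0598
grasp_force: 0.0
```

servo_tool:
  rows:
    - {"offset":[0.4,-0.5,0],"yaw":0,"claw":0.3}
    - {"offset":[0.78,-0.82,0.3],"yaw":0,"claw":0.3}
    - {"offset":[0.78,-0.82,0.4],"yaw":0,"claw":0.3}
    - {"offset":[0.78,-0.82,0.4],"yaw":0,"claw":0.3}

```text
time: 34.12
ee_pos: [0.4565, -0.329, 0.1189]
tcp_rot: [178.8, 0.4, -171.5]
wrist_force: [-0.4, 0.9, 1.6]
opening: 0.0595
grasp_force: 0.0
```

```bash
python3 - <<'E'
from h import *
say(); tops(); go(-.1813,-.501,.044)
E
```

```text
t 34.1 box xy [-182.8 -500.1] z 118.9 rot [ 178.8    0.4 -171.5] q [-36.   7.  -0.  84.   1. -45.] F [-0.4  0.9  1.6] op 0.06 g 0.0
side [312. 154.] world [602.2 240.8  58.3] box [46.4 41.6] ext [33. 22. 15.] 47
side [321. 214.] world [579.7 -89.8  56.9] box [ -25.2 -282. ] ext [34. 34. 14.] 118
side [362. 218.] world [ 680.7 -122.4   58. ] box [  69.7 -329.4] ext [34. 35. 16.] 131
side [324. 248.] world [ 567.3 -219.8   56.5] box [ -56.9 -408.6] ext [35. 36. 12.] 160
side [281. 288.] world [ 458.4 -329.9   56.3] box [-181.1 -501.2] ext [34. 35. 12.] 189
offset [-0.   -0.02  0.76] yaw -0.0
```

servo_tool:
  rows:
    - {"offset":[-0.01,-0.02,0.4],"yaw":0,"claw":0.3}
    - {"offset":[-0.01,-0.02,0.76],"yaw":0,"claw":0.3}
    - {"offset":[-0.01,-0.02,0.76],"yaw":0,"claw":0.3}
    - {"offset":[-0.01,-0.02,0.76],"yaw":0,"claw":1}
    - {"offset":[-0.01,-0.02,0.76],"yaw":0,"claw":1}
    - {"offset":[-0.01,-0.02,0.76],"yaw":0,"claw":1}
    - {"offset":[-0.01,-0.02,0.76],"yaw":0,"claw":1}
    - {"offset":[-0.01,-0.02,0.76],"yaw":0,"claw":1}
    - {"offset":[-0.01,-0.02,0.76],"yaw":0,"claw":1}
  squeeze: 60

```text
time: 35.3
ee_pos: [0.4603, -0.3303, 0.0474]
tcp_rot: [179.0, 0.7, -171.5]
wrist_force: [1.2, 3.8, 6.3]
opening: 0.0332
grasp_force: 59.5
```

servo_tool:
  rows:
    - {"offset":[0,0,-0.3],"yaw":0,"claw":1}
    - {"offset":[0,0,-0.7],"yaw":0,"claw":1}
    - {"offset":[0,0,-1],"yaw":0,"claw":1}
    - {"offset":[0,0,-1],"yaw":0,"claw":1}

```text
time: 35.8
ee_pos: [0.4596, -0.3329, 0.1481]
tcp_rot: [179.2, 0.7, -171.5]
wrist_force: [0.3, 0.3, -4.0]
opening: 0.0329
grasp_force: 60.4
```

servo_tool:
  rows:
    - {"offset":[-0.2,0.2,-0.55],"yaw":0,"claw":1}
    - {"offset":[-0.77,0.84,-0.6],"yaw":0,"claw":1}
    - {"offset":[-0.77,0.84,-0.6],"yaw":0,"claw":1}

```text
time: 36.17
ee_pos: [0.523, -0.2365, 0.2065]
tcp_rot: [178.9, 0.5, -171.4]
wrist_force: [-0.5, -0.7, -3.9]
opening: 0.0331
grasp_force: 60.9
```

servo_tool:
  rows:
    - {"offset":[-0.4,0.5,0],"yaw":0,"claw":1}
    - {"offset":[-0.77,0.84,0],"yaw":0,"claw":1}

```text
time: 36.42
ee_pos: [0.5859, -0.1424, 0.2081]
tcp_rot: [178.9, 0.4, -171.5]
wrist_force: [0.4, -1.2, -3.2]
opening: 0.0328
grasp_force: 61.0
```

servo_tool:
  rows:
    - {"offset":[-0.5,0.5,0],"yaw":0,"claw":1}
    - {"offset":[-0.77,0.84,0],"yaw":0,"claw":1}
    - {"offset":[-0.77,0.84,0],"yaw":0,"claw":1}

```text
time: 36.8
ee_pos: [0.6502, -0.0463, 0.2089]
tcp_rot: [178.9, 0.4, -171.2]
wrist_force: [0.1, -0.6, -3.7]
opening: 0.033
grasp_force: 61.0
```

```bash
python3 - <<'E'
from h import *
say(); tops(); go(.048,.047,.21); go(-.047,.047,.21)
E
```

```text
t 36.8 box xy [  51.  -249.5] z 208.9 rot [ 178.9    0.4 -171.2] q [ -5.  19.  24.  95.   1. -13.] F [ 0.1 -0.6 -3.7] op 0.033 g 61.0
side [312. 154.] world [602.3 240.5  58.2] box [46.5 41.3] ext [33. 22. 16.] 44
side [259. 184.] world [424.1  73.3  58. ] box [-154.7  -97.5] ext [88. 19. 16.] 146
side [294. 186.] world [523.7  52.8  57.9] box [ -59.3 -132.7] ext [34. 19. 16.] 56
side [321. 214.] world [579.6 -90.2  56.6] box [ -25.4 -282.4] ext [33. 38. 13.] 111
side [362. 218.] world [ 680.9 -123.3   58. ] box [  69.8 -330.3] ext [34. 33. 16.] 126
side [324. 248.] world [ 567.2 -220.3   56.6] box [ -57.1 -409.2] ext [35. 35. 13.] 157
offset [0.02 2.98 0.05] yaw 0.0
offset [0.97 2.98 0.04] yaw 0.0
```

servo_tool:
  rows:
    - {"offset":[0,0.5,0],"yaw":0,"claw":1}
    - {"offset":[0,0.99,0],"yaw":0,"claw":1}

```text
time: 37.1
ee_pos: [0.6338, 0.0477, 0.2123]
tcp_rot: [178.9, 0.4, -171.6]
wrist_force: [0.3, 0.9, -2.5]
opening: 0.0332
grasp_force: 61.1
```

servo_tool:
  rows:
    - {"offset":[0,0.5,0],"yaw":0,"claw":1}
    - {"offset":[0,0.99,0],"yaw":0,"claw":1}

```text
time: 37.35
ee_pos: [0.6192, 0.1461, 0.2145]
tcp_rot: [179.0, 0.5, -171.6]
wrist_force: [0.6, 0.5, -3.3]
opening: 0.0331
grasp_force: 61.2
```

servo_tool:
  rows:
    - {"offset":[0,0.5,0],"yaw":0,"claw":1}
    - {"offset":[0.5,0.98,0],"yaw":0,"claw":1}
    - {"offset":[0.97,0.98,0],"yaw":0,"claw":1}
    - {"offset":[0.97,0.98,0],"yaw":0,"claw":1}
    - {"offset":[0.97,0.98,0],"yaw":0,"claw":1}

```text
time: 37.98
ee_pos: [0.5096, 0.2278, 0.2162]
tcp_rot: [178.9, 0.5, -171.5]
wrist_force: [0.6, -0.2, -3.6]
opening: 0.0331
grasp_force: 61.3
```

```bash
python3 - <<'E'
from h import *
say(); go(-.047,.047,.061)
E
```

```text
t 38.0 box xy [-47.   42.5] z 216.2 rot [ 178.9    0.5 -171.5] q [24.  5.  9. 93.  1. 15.] F [ 0.6 -0.2 -3.6] op 0.033 g 61.3
offset [0.01 0.02 1.55] yaw -0.001
```

servo_tool:
  rows:
    - {"offset":[0,0.05,0.4],"yaw":0,"claw":1}
    - {"offset":[0,0.05,0.95],"yaw":0,"claw":1}
    - {"offset":[0,0.05,0.95],"yaw":0,"claw":1}
    - {"offset":[0,0.05,0.95],"yaw":0,"claw":1}

```text
time: 38.48
ee_pos: [0.5104, 0.2352, 0.1232]
tcp_rot: [178.9, 0.6, -171.5]
wrist_force: [-0.6, -0.0, -2.1]
opening: 0.0332
grasp_force: 61.2
```

servo_tool:
  rows:
    - {"offset":[0,0,0.3],"yaw":0,"claw":1}
    - {"offset":[0,0,0.6],"yaw":0,"claw":1}
    - {"offset":[0,0,0.6],"yaw":0,"claw":1}
    - {"offset":[0,0,0.6],"yaw":0,"claw":0.4}
    - {"offset":[0,0,0.6],"yaw":0,"claw":0.4}
    - {"offset":[0,0,0.6],"yaw":0,"claw":0.4}
    - {"offset":[0,0,0.6],"yaw":0,"claw":0.4}

```text
time: 39.35
ee_pos: [0.5097, 0.2367, 0.0618]
tcp_rot: [178.9, 0.5, -171.5]
wrist_force: [1.2, 0.1, -0.4]
opening: 0.0512
grasp_force: 0.0
```

servo_tool:
  rows:
    - {"offset":[0,0,-0.3],"yaw":0,"claw":0.4}
    - {"offset":[0,0,-1],"yaw":0,"claw":0.4}
    - {"offset":[0,0,-1],"yaw":0,"claw":0.4}

```text
time: 39.72
ee_pos: [0.5105, 0.2353, 0.1661]
tcp_rot: [178.8, 0.9, -171.5]
wrist_force: [0.0, 0.6, 0.1]
opening: 0.0513
grasp_force: 0.0
```

servo_tool:
  rows:
    - {"offset":[0.5,-0.3,-0.4],"yaw":0,"claw":0.4}
    - {"offset":[1,-0.5,-0.4],"yaw":0,"claw":1}
    - {"offset":[1,-0.5,-0.4],"yaw":0,"claw":1}

```text
time: 40.1
ee_pos: [0.4149, 0.1682, 0.2003]
tcp_rot: [178.9, 0.6, -171.5]
wrist_force: [0.0, 0.4, -0.3]
opening: 0.0155
grasp_force: 0.0
```

servo_tool:
  rows:
    - {"offset":[0.5,0,0],"yaw":0,"claw":1}
    - {"offset":[1,0,0],"yaw":0,"claw":1}
    - {"offset":[1,0,0],"yaw":0,"claw":1}

```text
time: 40.48
ee_pos: [0.3168, 0.1547, 0.1988]
tcp_rot: [178.9, 0.6, -171.4]
wrist_force: [1.5, -0.1, 0.9]
opening: -0.0002
grasp_force: 0.0
```

```bash
python3 - <<'E'
from h import *
say(); p,d=shot("top","top2"); print([x for x in hubs(p,zf=.024) if max(x[2])<80])
tops("side",.066,.08); P=cloud("top",d)
h=cv2.cvtColor(p,cv2.COLOR_RGB2HSV)
# lid points: z .11-.34 beyond +y rim; box frame
B=np.dstack([tob(P.reshape(-1,3)).reshape(400,640,2),P[...,2]])
k=(B[...,1]>.105)&(B[...,1]<.25)&(abs(B[...,0])<.13)&(B[...,2]>.12)
q=B[k]; 
for z in np.arange(.12,.34,.03):
    s=q[abs(q[:,2]-z)<.012]; 
    if len(s): print(round(z,2),len(s),"y",s[:,1].min().round(3),s[:,1].max().round(3),"x",s[:,0].min().round(3),s[:,0].max().round(3))
k=((h[...,0]<8)|(h[...,0]>172))&(h[...,1]>150)&(B[...,2]>.1)&(abs(B[...,0]+.06)<.05)&(B[...,1]<-.1); q=B[k]; print("clamp",np.percentile(q,[2,50,98],axis=0).round(3))
cv2.imwrite("pics/c2.png",np.hstack([cv2.resize(cv2.imread("pics/top2.png")[110:310,90:350],None,fx=1.5,fy=1.5),cv2.resize(cv2.cvtColor(shot("side")[0],cv2.COLOR_RGB2BGR)[50:250,200:460],None,fx=1.5,fy=1.5)]))
E
```

```text
t 40.5 box xy [-248.6   -0.9] z 198.8 rot [ 178.9    0.6 -171.4] q [ 25. -23. -18.  95.   1.  17.] F [ 1.5 -0.1  0.9] op -0.0 g 0.0
[(array([208., 226.]), array([505.9, 235.6]), array([68.7, 68.4]), 9.5), (array([375., 200.]), array([ 563.6, -218.6]), array([49.1, 49.5]), 4.2), (array([328., 197.]), array([575.3, -89.7]), array([48.9, 49.3]), 80.4), (array([203., 192.]), array([599.8, 248.2]), array([69., 68.]), 13.9), (array([238., 185.]), array([616.4, 154.3]), array([69.2, 69. ]), 5.2), (array([338., 160.]), array([ 677.6, -120.8]), array([49.9, 48.6]), 26.4)]
side [312. 149.] world [602.3 248.3  70.6] box [47.6 49. ] ext [33. 41.  8.] 57
side [258. 170.] world [424.9 170.5  73. ] box [-139.4   -1.5] ext [ 87. 212.  14.] 590
side [284. 152.] world [509.3 235.3  70.6] box [-46.3  50. ] ext [33. 37.  8.] 54
side [322. 162.] world [619.5 155.2  70.9] box [ 50.8 -45.7] ext [35. 41.  9.] 61
side [294. 181.] world [523.   57.9  73.1] box [ -59.2 -127.5] ext [35. 30. 13.] 58
0.12 169 y 0.112 0.123 x -0.109 0.11
0.15 372 y 0.113 0.122 x -0.109 0.111
0.18 406 y 0.118 0.125 x -0.109 0.11
0.21 457 y 0.12 0.132 x -0.109 0.111
0.24 485 y 0.124 0.13 x -0.109 0.111
0.27 531 y 0.127 0.139 x -0.109 0.11
0.3 804 y 0.13 0.168 x -0.11 0.111
0.33 2 y 0.137 0.138 x -0.049 0.022
clamp [[-0.071 -0.178  0.173]
 [-0.062 -0.164  0.211]
 [-0.052 -0.148  0.216]]
```

View pics/c2.png

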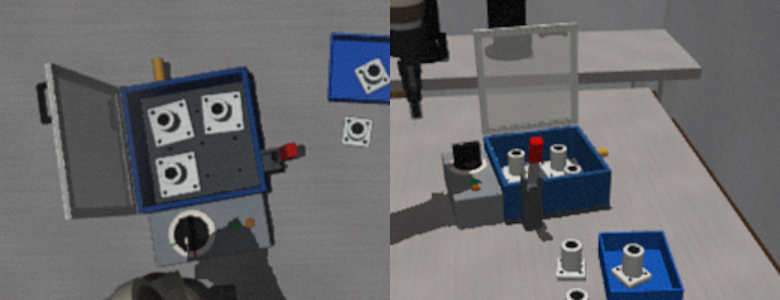

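The crop shows three wide hubs standing in the chamber at crop (168,120), (222,112) and (176,172), plus the stray in the tray at (372,72). The heights and box coordinates check out. The lid's outer face is at box y≈0.14 at z=0.3, so I'm moving around behind it.

servo_tool:
  rows:
    - {"offset":[0,0.5,-0.3],"yaw":0,"claw":1}
    - {"offset":[0,1,-0.6],"yaw":0,"claw":1}
    - {"offset":[0,1,-0.6],"yaw":0,"claw":1}

```text
time: 41.0
ee_pos: [0.304, 0.2556, 0.2612]
tcp_rot: [178.9, 0.5, -171.3]
wrist_force: [-0.3, 0.1, -1.1]
opening: -0.0005
grasp_force: 0.0
```

servo_tool:
  rows:
    - {"offset":[0,0.5,-0.3],"yaw":0,"claw":1}
    - {"offset":[0,1,-0.5],"yaw":0,"claw":1}
    - {"offset":[0,1,-0.5],"yaw":0,"claw":1}

```text
time: 41.38
ee_pos: [0.2887, 0.3529, 0.3113]
tcp_rot: [179.0, 0.4, -171.4]
wrist_force: [0.6, -0.5, -0.7]
opening: -0.0
grasp_force: 0.0
```

servo_tool:
  rows:
    - {"offset":[-0.5,0,0],"yaw":0,"claw":1}
    - {"offset":[-0.8,0,0],"yaw":0,"claw":1}
    - {"offset":[-0.8,0,0],"yaw":0,"claw":1}

```text
time: 41.75
ee_pos: [0.3693, 0.3612, 0.3107]
tcp_rot: [179.1, 0.3, -171.6]
wrist_force: [-0.1, -0.2, -0.4]
opening: -0.0
grasp_force: 0.0
```

servo_tool:
  rows:
    - {"offset":[-0.5,0,0],"yaw":0,"claw":1}
    - {"offset":[-0.8,0,0],"yaw":0,"claw":1}
    - {"offset":[-0.8,0,0],"yaw":0,"claw":1}

```text
time: 42.12
ee_pos: [0.4475, 0.3732, 0.3119]
tcp_rot: [179.0, 0.4, -171.6]
wrist_force: [0.2, 0.1, 0.4]
opening: -0.0002
grasp_force: 0.0
```

servo_tool:
  rows:
    - {"offset":[-0.5,0,0],"yaw":0,"claw":1}
    - {"offset":[-0.8,0,0],"yaw":0,"claw":1}
    - {"offset":[-0.8,0,0],"yaw":0,"claw":1}

```text
time: 42.5
ee_pos: [0.526, 0.3854, 0.3127]
tcp_rot: [179.0, 0.4, -171.5]
wrist_force: [-0.6, -0.4, -0.2]
opening: -0.0002
grasp_force: 0.0
```

```bash
python3 - <<'E'
from h import *
say()
for w in ((.1565,.308),(.063,.3),(-.0015,.262),(-.0475,.201),(-.0635,.147),(-.0655,.125)): go(0,*w)
E
```

```text
t 42.5 box xy [ -7.3 195.9] z 312.7 rot [ 179.     0.4 -171.5] q [ 36.  23.  42. 108.   1.  27.] F [-0.6 -0.4 -0.2] op -0.0 g 0.0
offset [-0.07 -0.39  0.04] yaw -0.001
offset [-0.08 -1.33  0.1 ] yaw -0.001
offset [-0.07 -1.98  0.47] yaw -0.001
offset [-0.07 -2.45  1.08] yaw -0.001
offset [-0.07 -2.62  1.61] yaw -0.001
offset [-0.07 -2.65  1.83] yaw -0.001
```

servo_tool:
  rows:
    - {"offset":[0,-0.2,0.04],"yaw":0,"claw":1}
    - {"offset":[0,-0.35,0.04],"yaw":0,"claw":1}
    - {"offset":[0,-0.5,0.05],"yaw":0,"claw":1}
    - {"offset":[0,-0.65,0.05],"yaw":0,"claw":1}
    - {"offset":[0,-0.8,0.06],"yaw":0,"claw":1}
    - {"offset":[0,-0.95,0.07],"yaw":0,"claw":1}

```text
time: 43.25
ee_pos: [0.5396, 0.2912, 0.3056]
tcp_rot: [178.9, 0.5, -171.5]
wrist_force: [-0.8, 1.8, 3.8]
opening: -0.0001
grasp_force: 2.0
```

servo_tool:
  rows:
    - {"offset":[0,-0.2,0.02],"yaw":0,"claw":1}
    - {"offset":[0,-0.38,0.04],"yaw":0,"claw":1}
    - {"offset":[0,-0.55,0.12],"yaw":0,"claw":1}
    - {"offset":[0,-0.7,0.2],"yaw":0,"claw":1}
    - {"offset":[0,-0.86,0.29],"yaw":0,"claw":1}
    - {"offset":[0,-1.0,0.38],"yaw":0,"claw":1}

```text
time: 44.0
ee_pos: [0.5552, 0.1911, 0.2677]
tcp_rot: [179.1, 0.7, -171.6]
wrist_force: [-0.3, -0.1, 1.8]
opening: -0.0001
grasp_force: 0.6
```

```bash
cat >> h.py <<'E'
def lid():
    for n in ("top","side"):
        p,d=shot(n); P=cloud(n,d); B=np.dstack([tob(P.reshape(-1,3)).reshape(400,640,2),P[...,2]])
        h=cv2.cvtColor(p,cv2.COLOR_RGB2HSV)
        k=(B[...,1]>-.13)&(B[...,1]<.25)&(abs(B[...,0]-.09)<.03)&(B[...,2]>.1)&(h[...,1]<60)
        q=B[k]; r=np.hypot(.11-q[:,1],q[:,2]-.098); q=q[(r>.05)&(r<.235)]
        if len(q): print(n,len(q),"lid ang",np.percentile(np.arctan2(q[:,2]-.098,.11-q[:,1]),[10,50,90]).round(3))
E
python3 - <<'E'
from h import *
say(); lid()
for w in ((-.0015,.262),(-.0475,.201),(-.0635,.147),(-.0655,.125)): go(0,*w)
E
```

```text
t 44.0 box xy [-7.4 -0.6] z 267.7 rot [ 179.1    0.7 -171.6] q [19. 10. 21. 99.  1. 10.] F [-0.3 -0.1  1.8] op -0.0 g 0.6
top 404 lid ang [0.95  0.976 1.077]
side 539 lid ang [0.915 0.927 0.947]
offset [-0.08 -0.01  0.03] yaw -0.001
offset [-0.08 -0.48  0.63] yaw -0.001
offset [-0.07 -0.65  1.17] yaw -0.001
offset [-0.07 -0.68  1.39] yaw -0.001
```

Working. The lid is at about 0.93 rad, so I'm carrying on down the arc.

servo_tool:
  rows:
    - {"offset":[0,-0.15,0.15],"yaw":0,"claw":1}
    - {"offset":[0,-0.28,0.3],"yaw":0,"claw":1}
    - {"offset":[0,-0.4,0.48],"yaw":0,"claw":1}
    - {"offset":[0,-0.5,0.66],"yaw":0,"claw":1}
    - {"offset":[0,-0.58,0.84],"yaw":0,"claw":1}
    - {"offset":[0,-0.63,1.0],"yaw":0,"claw":1}

```text
time: 44.85
ee_pos: [0.5643, 0.1329, 0.1635]
tcp_rot: [179.0, 0.4, -171.5]
wrist_force: [-0.2, -0.6, 1.1]
opening: 0.0002
grasp_force: 0.6
```

servo_tool:
  rows:
    - {"offset":[0,-0.03,0.15],"yaw":0,"claw":1}
    - {"offset":[0,-0.04,0.27],"yaw":0,"claw":1}
    - {"offset":[0,-0.05,0.37],"yaw":0,"claw":1}
    - {"offset":[0,-0.05,0.4],"yaw":0,"claw":1}

```text
time: 45.35
ee_pos: [0.5652, 0.1295, 0.1237]
tcp_rot: [178.9, 0.4, -171.5]
wrist_force: [-0.1, -1.3, 0.8]
opening: -0.0003
grasp_force: 0.4
```

```bash
python3 - <<'E'
from h import *
say(); lid()
E
```

```text
t 45.4 box xy [ -6.8 -62.9] z 123.7 rot [ 178.9    0.4 -171.5] q [12.  8.  1. 83.  1.  4.] F [-0.1 -1.3  0.8] op -0.0 g 0.4
top 276 lid ang [0.143 0.159 0.282]
side 327 lid ang [0.142 0.163 0.216]
```

servo_tool:
  rows:
    - {"offset":[0,0,0.06],"yaw":0,"claw":1}
    - {"offset":[0,0,0.1],"yaw":0,"claw":1}
    - {"offset":[0,0,0.1],"yaw":0,"claw":1}

```text
time: 45.82
ee_pos: [0.5653, 0.1297, 0.114]
tcp_rot: [178.9, 0.5, -171.5]
wrist_force: [-0.1, -0.0, 0.3]
opening: 0.0004
grasp_force: 0.0
```

```bash
python3 - <<'E'
from h import *
say(); lid()
E
```

```text
t 45.8 box xy [ -6.7 -62.8] z 114.0 rot [ 178.9    0.5 -171.5] q [12.  8.  0. 82.  1.  4.] F [-0.1 -0.   0.3] op 0.0 g 0.0
top 275 lid ang [0.091 0.104 0.221]
side 376 lid ang [0.092 0.11  0.164]
```

servo_tool:
  rows:
    - {"offset":[0,0,0.04],"yaw":0,"claw":1}
    - {"offset":[0,0,0.07],"yaw":0,"claw":1}
    - {"offset":[0,0,0.07],"yaw":0,"claw":1}

```text
time: 46.3
ee_pos: [0.5653, 0.1298, 0.107]
tcp_rot: [178.9, 0.5, -171.5]
wrist_force: [-0.0, -0.7, 0.8]
opening: -0.0002
grasp_force: 0.0
```

```bash
python3 - <<'E'
from h import *
say(); lid(); shot("side","s3"); shot("top","t3")
cv2.imwrite("pics/c3.png",np.hstack([cv2.resize(cv2.imread("pics/t3.png")[130:300,110:310],None,fx=2,fy=2),cv2.resize(cv2.imread("pics/s3.png")[50:220,220:420],None,fx=2,fy=2)]))
E
```

```text
t 46.3 box xy [ -6.6 -62.7] z 107.0 rot [ 178.9    0.5 -171.5] q [12.  8. -0. 81.  1.  4.] F [-0.  -0.7  0.8] op -0.0 g 0.0
top 281 lid ang [0.051 0.067 0.187]
side 413 lid ang [0.054 0.073 0.127]
```

View pics/c3.png

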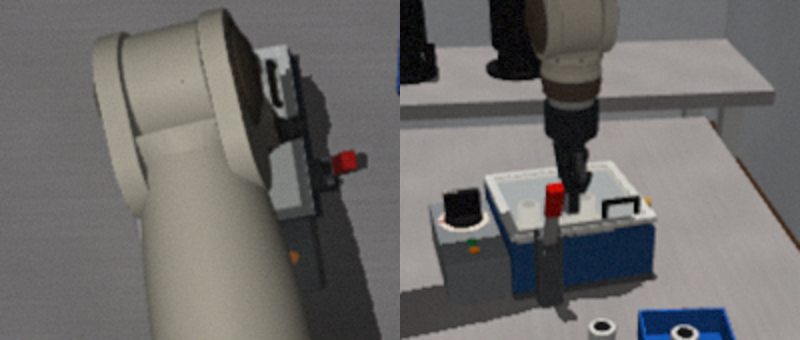

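The lid is almost flat over the chamber, with the handle at crop (620,207) and the fingertips on the clear panel at (573,208). I'm pressing a bit more until the force rises.

servo_tool:
  rows:
    - {"offset":[0,0,0.03],"yaw":0,"claw":1}
    - {"offset":[0,0,0.05],"yaw":0,"claw":1}
    - {"offset":[0,0,0.05],"yaw":0,"claw":1}

```text
time: 46.88
ee_pos: [0.5654, 0.1299, 0.1022]
tcp_rot: [178.9, 0.5, -171.5]
wrist_force: [0.9, 0.9, -0.2]
opening: -0.0005
grasp_force: 0.0
```

servo_tool:
  rows:
    - {"offset":[0,0,0.02],"yaw":0,"claw":1}
    - {"offset":[0,0,0.03],"yaw":0,"claw":1}
    - {"offset":[0,0,0.03],"yaw":0,"claw":1}

```text
time: 47.25
ee_pos: [0.5656, 0.1299, 0.0996]
tcp_rot: [178.9, 0.5, -171.5]
wrist_force: [-0.9, -0.7, 3.4]
opening: 0.0004
grasp_force: 1.4
```

```bash
python3 - <<'E'
from h import *
say(); lid()
E
```

```text
t 47.2 box xy [ -6.4 -62.6] z 99.6 rot [ 178.9    0.5 -171.5] q [12.  8. -1. 81.  1.  4.] F [-0.9 -0.7  3.4] op 0.0 g 1.4
top 265 lid ang [0.015 0.028 0.148]
side 406 lid ang [0.02  0.037 0.084]
```

```bash
cat >> h.py <<'E'
def frame(n="side"):
    p,d=shot(n); P=cloud(n,d); B=np.dstack([tob(P.reshape(-1,3)).reshape(400,640,2),P[...,2]])
    h=cv2.cvtColor(p,cv2.COLOR_RGB2HSV)
    k=(abs(B[...,1])<.12)&(abs(B[...,0])<.115)&(B[...,2]>.08)&(B[...,2]<.135)&(h[...,1]<45)&(h[...,2]>130)
    q=B[k]
    for a,b in ((-.12,-.09),(-.06,-.02),(.0,.04),(.09,.12)):
        s=q[(q[:,1]>a)&(q[:,1]<b)]
        if len(s)>5: print(n,"y",a,b,len(s),"z pct",np.percentile(s[:,2],[10,50,90]).round(4),"x",s[:,0].min().round(3),s[:,0].max().round(3))
E
python3 - <<'E'
from h import *
frame("side"); frame("top")
E
```

```text
side y -0.12 -0.09 124 z pct [0.1002 0.1028 0.1043] x -0.106 0.113
side y -0.06 -0.02 246 z pct [0.1009 0.1024 0.1038] x -0.106 0.113
side y 0.0 0.04 280 z pct [0.101  0.1023 0.104 ] x -0.106 0.114
side y 0.09 0.12 152 z pct [0.101  0.1029 0.1046] x -0.107 0.112
top y -0.12 -0.09 133 z pct [0.1    0.1029 0.1055] x -0.09 0.11
top y 0.09 0.12 23 z pct [0.0985 0.1034 0.1057] x -0.107 -0.076
```

The frame height is constant along y at about 0.103 m in both views, so the lid is shut. Next is the clamp.

servo_tool:
  rows:
    - {"offset":[0,0,-0.3],"yaw":0,"claw":1}
    - {"offset":[0,0,-0.7],"yaw":0,"claw":1}
    - {"offset":[0,0,-1],"yaw":0,"claw":1}
    - {"offset":[0,0,-1],"yaw":0,"claw":1}

```text
time: 47.95
ee_pos: [0.566, 0.1283, 0.2017]
tcp_rot: [178.9, 0.7, -171.5]
wrist_force: [0.1, 0.2, -0.5]
opening: 0.0002
grasp_force: 0.0
```

servo_tool:
  rows:
    - {"offset":[0,0,-0.4],"yaw":0,"claw":1}
    - {"offset":[0,0,-0.7],"yaw":0,"claw":1}
    - {"offset":[0.2,-0.7,-0.7],"yaw":0,"claw":1}
    - {"offset":[0.2,-0.7,-0.7],"yaw":0,"claw":1}

```text
time: 48.45
ee_pos: [0.5548, 0.0522, 0.267]
tcp_rot: [178.9, 0.4, -171.6]
wrist_force: [-0.1, 0.5, 0.5]
opening: -0.0004
grasp_force: 0.0
```

servo_tool:
  rows:
    - {"offset":[0.3,-0.5,0],"yaw":0,"claw":1}
    - {"offset":[0.3,-0.82,0],"yaw":0,"claw":1}
    - {"offset":[0.3,-0.82,0],"yaw":0,"claw":1}
    - {"offset":[0.3,-0.82,0],"yaw":0,"claw":1}

```text
time: 48.95
ee_pos: [0.5377, -0.0305, 0.2653]
tcp_rot: [178.9, 0.4, -171.5]
wrist_force: [-0.1, 0.9, 0.1]
opening: 0.0004
grasp_force: 0.0
```

```bash
cat >> h.py <<'E'
def clamp():
    for n in ("top","side"):
        p,d=shot(n); P=cloud(n,d); B=np.dstack([tob(P.reshape(-1,3)).reshape(400,640,2),P[...,2]])
        h=cv2.cvtColor(p,cv2.COLOR_RGB2HSV)
        k=((h[...,0]<8)|(h[...,0]>172))&(h[...,1]>150)&(B[...,2]>.1)&(abs(B[...,0]+.06)<.05)&(abs(B[...,1])<.25); q=B[k]
        if len(q)>5:
            m=np.median(q,0); print(n,len(q),"clamp grip",np.percentile(q,[2,50,98],axis=0).round(3).tolist(),"ang",round(float(np.arctan2(m[2]-.116,m[1]+.128)),2))
E
python3 - <<'E'
from h import *
say(); frame("side"); clamp()
for w in ((-.215,.1975),(-.170,.1975),(-.1525,.203),(-.128,.202),(-.1045,.1916),(-.0865,.172),(-.0775,.148),(-.0775,.126)): go(-.06,*w)
E
```

```text
t 49.0 box xy [ -57.9 -217.1] z 265.3 rot [ 178.9    0.4 -171.5] q [ -4.   4.  13.  99.   1. -12.] F [-0.1  0.9  0.1] op 0.0 g 0.0
side y -0.12 -0.09 268 z pct [0.1006 0.1029 0.1043] x -0.107 0.112
side y -0.06 -0.02 329 z pct [0.1009 0.1025 0.1038] x -0.107 0.113
side y 0.0 0.04 348 z pct [0.1011 0.1026 0.1039] x -0.106 0.114
side y 0.09 0.12 198 z pct [0.1015 0.103  0.1047] x -0.106 0.113
side 131 clamp grip [[-0.068, -0.179, 0.163], [-0.06, -0.17, 0.193], [-0.05, -0.158, 0.213]] ang 2.07
offset [0.03 0.   0.68] yaw -0.0
offset [0.03 0.45 0.69] yaw -0.0
offset [0.03 0.63 0.64] yaw -0.0
offset [0.03 0.87 0.65] yaw -0.0
offset [0.03 1.11 0.76] yaw -0.0
offset [0.03 1.28 0.96] yaw -0.0
offset [0.03 1.37 1.2 ] yaw -0.0
offset [0.03 1.37 1.42] yaw -0.0
```

servo_tool:
  rows:
    - {"offset":[0.02,0,0.4],"yaw":0,"claw":1}
    - {"offset":[0.02,0,0.7],"yaw":0,"claw":1}
    - {"offset":[0.02,0,0.7],"yaw":0,"claw":1}
    - {"offset":[0.02,0.2,0.7],"yaw":0,"claw":1}
    - {"offset":[0.02,0.4,0.68],"yaw":0,"claw":1}
    - {"offset":[0.02,0.55,0.65],"yaw":0,"claw":1}
    - {"offset":[0.02,0.7,0.65],"yaw":0,"claw":1}
    - {"offset":[0.02,0.87,0.65],"yaw":0,"claw":1}

```text
time: 50.1
ee_pos: [0.5235, 0.0573, 0.2041]
tcp_rot: [179.0, 0.6, -171.5]
wrist_force: [2.6, -2.3, 0.0]
opening: 0.0001
grasp_force: 1.0
```

```bash
python3 - <<'E'
from h import *
say(); clamp(); frame("side")
for w in ((-.1045,.1916),(-.0865,.172),(-.0775,.148),(-.0775,.126)): go(-.06,*w)
E
```

```text
t 50.1 box xy [ -58.8 -128.1] z 204.1 rot [ 179.     0.6 -171.5] q [ 6.  1.  3. 92.  1. -3.] F [ 2.6 -2.3  0. ] op 0.0 g 1.0
side 75 clamp grip [[-0.068, -0.127, 0.173], [-0.061, -0.121, 0.186], [-0.051, -0.107, 0.211]] ang 1.47
side y -0.12 -0.09 164 z pct [0.1003 0.103  0.1048] x -0.106 0.113
side y -0.06 -0.02 332 z pct [0.101  0.1023 0.1038] x -0.107 0.113
side y 0.0 0.04 352 z pct [0.1008 0.1025 0.1039] x -0.107 0.114
side y 0.09 0.12 169 z pct [0.1013 0.1032 0.1046] x -0.107 0.113
offset [0.01 0.23 0.12] yaw 0.0
offset [0.01 0.41 0.32] yaw 0.0
offset [0.01 0.5  0.56] yaw 0.0
offset [0.01 0.49 0.78] yaw 0.0
```

servo_tool:
  rows:
    - {"offset":[0,0.12,0.04],"yaw":0,"claw":1}
    - {"offset":[0,0.24,0.12],"yaw":0,"claw":1}
    - {"offset":[0,0.34,0.22],"yaw":0,"claw":1}
    - {"offset":[0,0.44,0.34],"yaw":0,"claw":1}
    - {"offset":[0,0.52,0.48],"yaw":0,"claw":1}
    - {"offset":[0,0.56,0.62],"yaw":0,"claw":1}
    - {"offset":[0,0.58,0.74],"yaw":0,"claw":1}

```text
time: 51.12
ee_pos: [0.5147, 0.1152, 0.1287]
tcp_rot: [178.9, 0.4, -171.5]
wrist_force: [0.0, 2.4, 3.4]
opening: -0.0002
grasp_force: 1.8
```

```bash
python3 - <<'E'
from h import *
say(); clamp()
E
```

```text
t 51.1 box xy [-58.9 -69.6] z 128.7 rot [ 178.9    0.4 -171.5] q [12.  1. -6. 83.  1.  3.] F [0.  2.4 3.4] op -0.0 g 1.8
side 17 clamp grip [[-0.068, -0.062, 0.12], [-0.067, -0.037, 0.128], [-0.064, -0.021, 0.132]] ang 0.14
```

servo_tool:
  rows:
    - {"offset":[0,0,0.04],"yaw":0,"claw":1}
    - {"offset":[0,0,0.08],"yaw":0,"claw":1}
    - {"offset":[0,0,0.08],"yaw":0,"claw":1}

```text
time: 51.6
ee_pos: [0.5153, 0.1148, 0.1241]
tcp_rot: [178.9, 0.6, -171.5]
wrist_force: [-6.4, -0.6, 16.5]
opening: 0.0001
grasp_force: 8.0
```

servo_tool:
  rows:
    - {"offset":[0,0,0.03],"yaw":0,"claw":1}
    - {"offset":[0,0,0.06],"yaw":0,"claw":1}
    - {"offset":[0,0,0.06],"yaw":0,"claw":1}

```text
time: 51.98
ee_pos: [0.5157, 0.1151, 0.1232]
tcp_rot: [178.9, 0.9, -171.5]
wrist_force: [-21.3, -3.4, 51.8]
opening: -0.0001
grasp_force: 26.0
```

```bash
python3 - <<'E'
from h import *
say(); clamp()
E
```

```text
t 52.0 box xy [-57.9 -69.8] z 123.2 rot [ 178.9    0.9 -171.5] q [12.  0. -7. 82.  1.  3.] F [-21.3  -3.4  51.8] op -0.0 g 26.0
side 19 clamp grip [[-0.068, -0.119, 0.117], [-0.067, -0.039, 0.124], [-0.035, -0.018, 0.432]] ang 0.09
```

servo_tool:
  rows:
    - {"offset":[0,0,-0.3],"yaw":0,"claw":1}
    - {"offset":[0,0,-0.7],"yaw":0,"claw":1}
    - {"offset":[0,0,-1],"yaw":0,"claw":1}
    - {"offset":[0,0,-1],"yaw":0,"claw":0.3}

```text
time: 52.58
ee_pos: [0.5156, 0.1129, 0.2183]
tcp_rot: [178.9, 0.7, -171.5]
wrist_force: [-0.1, 0.8, -1.2]
opening: 0.017
grasp_force: 0.0
```

servo_tool:
  rows:
    - {"offset":[0.5,0.5,0],"yaw":0,"claw":0.3}
    - {"offset":[1,1,0],"yaw":0,"claw":0.3}
    - {"offset":[1,1,0],"yaw":0,"claw":0.3}
    - {"offset":[1,1,0],"yaw":0,"claw":0.3}

```text
time: 53.08
ee_pos: [0.4004, 0.1974, 0.2164]
tcp_rot: [179.0, 0.5, -171.4]
wrist_force: [0.3, -0.5, -0.2]
opening: 0.0597
grasp_force: 0.0
```

```bash
python3 - <<'E'
from h import *
say(); clamp(); frame("side")
p,d=shot("side"); P=cloud("side",d); B=np.dstack([tob(P.reshape(-1,3)).reshape(400,640,2),P[...,2]])
k=(abs(B[...,0]+.158)<.05)&(abs(B[...,1]-.03)<.05)&(B[...,2]>.095)&(B[...,2]<.126)&(p.max(2)<90); q=B[k]; print("knob",len(q),np.percentile(q,[3,50,97],axis=0).round(3).tolist(),cv2.minAreaRect(q[:,:2].astype(np.float32)*1000))
go(-.158,.03,.11)
E
```

```text
t 53.1 box xy [-159.5   28.8] z 216.4 rot [ 179.     0.5 -171.4] q [ 26. -10.  -6.  93.   1.  17.] F [ 0.3 -0.5 -0.2] op 0.06 g 0.0
top 154 clamp grip [[-0.07, -0.066, 0.123], [-0.06, -0.043, 0.127], [-0.051, -0.02, 0.131]] ang 0.13
side 61 clamp grip [[-0.068, -0.067, 0.117], [-0.061, -0.047, 0.127], [-0.05, -0.023, 0.129]] ang 0.13
side y -0.12 -0.09 293 z pct [0.1006 0.103  0.1214] x -0.107 0.113
side y -0.06 -0.02 308 z pct [0.1011 0.1023 0.1037] x -0.106 0.113
side y 0.0 0.04 340 z pct [0.1011 0.1024 0.1038] x -0.093 0.114
side y 0.09 0.12 203 z pct [0.1011 0.1027 0.1047] x -0.106 0.111
knob 157 [[-0.181, 0.02, 0.096], [-0.155, 0.025, 0.11], [-0.13, 0.03, 0.121]] ((-154.61338806152344, 27.796165466308594), (54.933799743652344, 17.028207778930664), 0.9237053990364075)
offset [0.   0.   1.06] yaw -0.001
```

The clamp is down, with its grip top flat at 0.127 m. The knob bar is measured at box (-0.156, 0.029), lying along x.

servo_tool:
  rows:
    - {"offset":[-0.03,0,0.4],"yaw":0,"claw":0.3}
    - {"offset":[-0.03,0,0.8],"yaw":0,"claw":0.3}
    - {"offset":[-0.03,0,1],"yaw":0,"claw":0.3}
    - {"offset":[-0.03,0,1],"yaw":0,"claw":0.3}

```text
time: 53.78
ee_pos: [0.4041, 0.1985, 0.1153]
tcp_rot: [179.0, 0.3, -171.6]
wrist_force: [0.3, -0.5, -0.2]
opening: 0.0594
grasp_force: 0.0
```

servo_tool:
  rows:
    - {"offset":[0,0,0.06],"yaw":0,"claw":0.3}
    - {"offset":[0,0,0.06],"yaw":0,"claw":1}
    - {"offset":[0,0,0.06],"yaw":0,"claw":1}
    - {"offset":[0,0,0.06],"yaw":0,"claw":1}
    - {"offset":[0,0,0.06],"yaw":0,"claw":1}
    - {"offset":[0,0,0.06],"yaw":0,"claw":1}
    - {"offset":[0,0,0.06],"yaw":0,"claw":1}
    - {"offset":[0,0,0.06],"yaw":0,"claw":1}
  squeeze: 60

```text
time: 54.78
ee_pos: [0.4046, 0.2007, 0.1119]
tcp_rot: [178.8, 0.6, -171.4]
wrist_force: [-1.6, 4.6, 3.3]
opening: 0.0138
grasp_force: 58.8
```

```bash
python3 - <<'E'
from h import *
o=say(); print(o["torque"])
E
```

```text
t 54.8 box xy [-155.    31.4] z 111.9 rot [ 178.8    0.6 -171.4] q [ 26. -10. -17.  82.   1.  17.] F [-1.6  4.6  3.3] op 0.014 g 58.8
[0.94031124 0.34199986 0.00782694]
```

servo_tool:
  rows:
    - {"offset":[0,0,0],"yaw":0.1,"claw":1}
    - {"offset":[0,0,0],"yaw":0.2,"claw":1}
    - {"offset":[0,0,0],"yaw":0.2,"claw":1}
    - {"offset":[0,0,0],"yaw":0.2,"claw":1}

```text
time: 55.28
ee_pos: [0.4045, 0.2001, 0.1119]
tcp_rot: [178.8, -0.2, 152.3]
wrist_force: [-2.0, 1.5, 4.2]
opening: 0.0135
grasp_force: 59.0
```

servo_tool:
  rows:
    - {"offset":[0,0,0],"yaw":0.06,"claw":1}
    - {"offset":[0,0,0],"yaw":0.12,"claw":1}
    - {"offset":[0,0,0],"yaw":0.18,"claw":1}
    - {"offset":[0,0,0],"yaw":0.19,"claw":1}
    - {"offset":[0,0,0],"yaw":0.19,"claw":1}

```text
time: 55.9
ee_pos: [0.4041, 0.1998, 0.1118]
tcp_rot: [179.2, -0.8, 118.4]
wrist_force: [-3.2, -0.8, 5.7]
opening: 0.0139
grasp_force: 59.5
```

servo_tool:
  rows:
    - {"offset":[0,0,0],"yaw":0,"claw":0.4}
    - {"offset":[0,0,0],"yaw":0,"claw":0.4}
    - {"offset":[0,0,0],"yaw":0,"claw":0.4}
    - {"offset":[0,0,0],"yaw":0,"claw":0.4}
    - {"offset":[0,0,-0.5],"yaw":0,"claw":0.4}
    - {"offset":[0,0,-1],"yaw":0,"claw":0.4}
    - {"offset":[0,0,-1],"yaw":0,"claw":0.4}

```text
time: 56.78
ee_pos: [0.4051, 0.1982, 0.2147]
tcp_rot: [178.8, -0.8, 118.3]
wrist_force: [-0.1, -0.3, -0.8]
opening: 0.0509
grasp_force: 0.0
```

```bash
python3 - <<'E'
from h import *
say(); clamp(); cal=T("wrist"); p,d=shot("wrist"); frame("side"); tops("side")
P=cloud("wrist",d,cal); B=np.dstack([tob(P.reshape(-1,3)).reshape(400,640,2),P[...,2]])
p,d=shot("side","s4"); P=cloud("side",d); B=np.dstack([tob(P.reshape(-1,3)).reshape(400,640,2),P[...,2]])
k=(abs(B[...,0]+.158)<.05)&(abs(B[...,1]-.03)<.05)&(B[...,2]>.095)&(B[...,2]<.126)&(p.max(2)<90); q=B[k]; print("knob",len(q),cv2.minAreaRect(q[:,:2].astype(np.float32)*1000))
cv2.imwrite("pics/c4.png",cv2.resize(cv2.imread("pics/s4.png")[110:230,220:380],None,fx=4,fy=4))
E
```

```text
t 56.8 box xy [-154.8   28.9] z 214.7 rot [178.8  -0.8 118.3] q [ 26. -10.  -6.  93.   1.  87.] F [-0.1 -0.3 -0.8] op 0.051 g 0.0
top 153 clamp grip [[-0.07, -0.065, 0.122], [-0.06, -0.043, 0.127], [-0.051, -0.02, 0.131]] ang 0.13
side 60 clamp grip [[-0.068, -0.066, 0.117], [-0.06, -0.048, 0.126], [-0.05, -0.023, 0.129]] ang 0.13
side y -0.12 -0.09 294 z pct [0.1007 0.1031 0.1208] x -0.106 0.114
side y -0.06 -0.02 305 z pct [0.101  0.1024 0.1037] x -0.107 0.112
side y 0.0 0.04 343 z pct [0.1009 0.1022 0.1037] x -0.092 0.114
side y 0.09 0.12 198 z pct [0.1014 0.1031 0.1045] x -0.106 0.114
side [259. 184.] world [424.1  74.2  58. ] box [-154.6  -96.5] ext [88. 19. 16.] 148
side [294. 186.] world [522.8  58.8  58. ] box [ -59.3 -126.5] ext [36. 30. 16.] 63
side [321. 214.] world [579.5 -90.1  56.5] box [ -25.5 -282.2] ext [33. 35. 13.] 117
side [374. 217.] world [ 710.3 -122.    58.4] box [  99.1 -333.3] ext [34. 37. 15.] 123
side [324. 248.] world [ 567.2 -219.4   56.7] box [ -57.  -408.2] ext [35. 36. 13.] 156
knob 116 ((-155.521728515625, 27.58818817138672), (16.085533142089844, 54.97880554199219), 26.184946060180664)
```

View pics/c4.png

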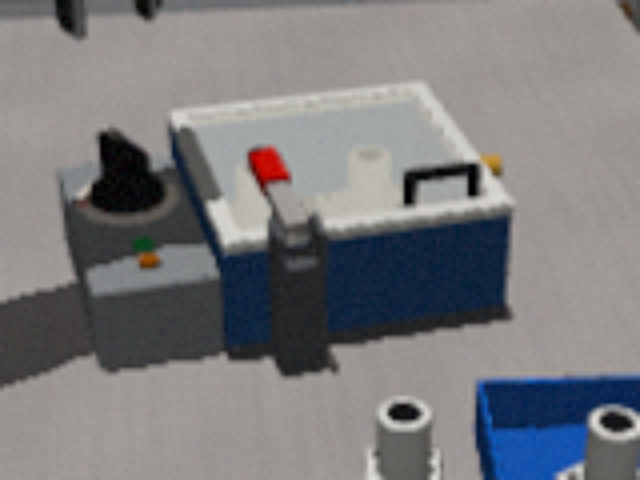

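The crop shows the lid flat and the clamp arm lying over it, with the red grip at (268,165). The knob bar, at (125,165), has turned about 64–69° and stays there. The stray was knocked 30 mm within the tray, but it stands 21 mm from the tray's centre, inside the 52 mm limit. The gripper is clear of everything, so I'm handing in.

```bash
python3 -c "
from workcell import *
print(job_done())"
```

```text
the job is handed in; nothing more can be done
None
```

The job is handed in, with no verdict returned: by my last measurements the leftover narrow hub is in the tray (knocked about 30 mm there, still within limits), all three wide hubs are in the chamber, the lid is shut, the clamp is down, and the timer has turned about 1.1–1.2 rad and is holding past its click.

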